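# Re-rack the paint bottles, labels out

### The job

The egg-painting lesson is over: put the three paint bottles from the rinsing tray back in the slanted rack, each in the empty holder that fits its shape, standing right down on the holder's floor with the cap up and the label facing squarely out over the low front lip. Leave the orange bottle already in the rack, the painted egg and the brush jar as they stand.

Things in the scene. Friction and masses are not known exactly. Their poses are not given: they have to be found in the camera images.
- round_bottle_mid (a point): Centre, half-way up, of the round red bottle: 46 mm in diameter; 108 mm tall (straight body up to 84 mm, then a black flip cap 27 mm across). Own z: up through the cap; own x: towards the label (white paper with a red bar and spot, on one side only; the cap's small yellow lip points the same way). About 160 g.
- square_bottle_mid (a point): Centre, half-way up, of the square blue bottle: 40 x 40 mm; 108 mm tall (straight body up to 84 mm, then a black flip cap 27 mm across). Own z: up through the cap; own x: towards the label (white paper with a blue bar and spot, on one side only; the cap's small yellow lip points the same way). About 160 g.
- flat_bottle_mid (a point): Centre, half-way up, of the flat green bottle: 32 mm thick (along x) and 56 mm wide (along y); the label is on one of the broad faces; 108 mm tall (straight body up to 84 mm, then a black flip cap 27 mm across). Own z: up through the cap; own x: towards the label (white paper with a green bar and spot, on one side only; the cap's small yellow lip points the same way). About 160 g.
- round_bottle_label (a point): Point on the label's face of the red bottle: 23 mm out from the bottle's axis along its own x, 49 mm above its underside.
- square_bottle_label (a point): Point on the label's face of the blue bottle: 20 mm out from the bottle's axis along its own x, 49 mm above its underside.
- flat_bottle_label (a point): Point on the label's face of the green bottle: 16 mm out from the bottle's axis along its own x, 49 mm above its underside.
- holder_round: Empty round grey holder. Inside 50 mm (x) by 51 mm (y), corners cut; back 38, front lip 12, sides 32 mm high, flaring out above 22 mm. Origin: centre of its floor, 45 mm above the table. Own z: up out of its mouth, leaning 30 degrees from vertical to the rack's back; x: out over the lip; y: along the row. A seated bottle leans on the back, its centre 54 mm up z.
- holder_square: Empty square grey holder. Inside 44 (x) by 45 mm (y); back 38, front lip 12, sides 32 mm high, flaring out above 22 mm. Origin: centre of its floor, 45 mm above the table. Own z: up out of its mouth, leaning 30 degrees from vertical to the rack's back; x: out over the lip; y: along the row. A seated bottle leans on the back, its centre 54 mm up z.
- holder_flat: Empty wide, shallow grey holder, for the flat bottle. Inside 36 (x) by 61 mm (y); back 38, front lip 12, sides 32 mm high, flaring out above 22 mm. Origin: centre of its floor, 45 mm above the table. Own z: up out of its mouth, leaning 30 degrees from vertical to the rack's back; x: out over the lip; y: along the row. A seated bottle leans on the back, its centre 54 mm up z.
- rack: Slanted plywood rack, fixed, 135 mm deep, 316 mm wide (along its y), end cheeks up to about 75 mm; origin on the table under the middle of the row, x towards its open front, which faces away from the robot. It carries four clip-in grey holders 74 mm apart in any order, at -111, -37, 37 and 111 mm along its y.
- racked_bottle: An orange round bottle, 46 mm in diameter and 108 mm tall, already in the fourth holder; leaning 30 degrees like the others will; origin at the centre of its underside. Leave it alone.
- tray: White rinsing tray, fixed, 200 x 270 mm, walls 22 mm high, floor 4 mm thick; origin under its centre. The three bottles stand in it, upright.
- egg_mid (a point): Middle of a painted egg on a loose wooden stand (60 mm across the foot, 95 mm tall; this point is 47 mm up), between tray and rack. Leave it alone.
- jar_mid (a point): Middle of the glass of a loose jar of brushes (70 mm across, glass 90 mm tall, brushes up to 190 mm; this point is 45 mm up), beyond the tray and rack. Leave it alone.
There are look-alikes about, which are no part of the job. There is more than one size of the part that bears square_bottle_mid; the job needs the middle-sized.

How it is judged:
At the end, for the whole second after the job is handed in: Each bottle stands in the holder of its shape: centre within 13 mm front to back and 10 mm sideways of the holder's axis, 48 to 58 mm above its floor, leaning with it within 10 degrees; label on the lip side, within 16 degrees of square (x of round_bottle_mid in the frame of holder_round between -0.013 and 0.013 m and y of round_bottle_mid in the frame of holder_round between -0.01 and 0.01 m and z of round_bottle_mid in the frame of holder_round between 0.048 and 0.058 m and angle between the z axis of round_bottle_mid and the z axis of holder_round, either way round below 0.17 rad and angle between the x axis of round_bottle_mid and the x axis of holder_round, either way round below 0.28 rad and x of round_bottle_label in the frame of holder_round above 0 m and x of square_bottle_mid in the frame of holder_square between -0.013 and 0.013 m and y of square_bottle_mid in the frame of holder_square between -0.01 and 0.01 m and z of square_bottle_mid in the frame of holder_square between 0.048 and 0.058 m and angle between the z axis of square_bottle_mid and the z axis of holder_square, either way round below 0.17 rad and angle between the x axis of square_bottle_mid and the x axis of holder_square, either way round below 0.28 rad and x of square_bottle_label in the frame of holder_square above 0 m and x of flat_bottle_mid in the frame of holder_flat between -0.013 and 0.013 m and y of flat_bottle_mid in the frame of holder_flat between -0.01 and 0.01 m and z of flat_bottle_mid in the frame of holder_flat between 0.048 and 0.058 m and angle between the z axis of flat_bottle_mid and the z axis of holder_flat, either way round below 0.17 rad and angle between the x axis of flat_bottle_mid and the x axis of holder_flat, either way round below 0.28 rad and x of flat_bottle_label in the frame of holder_flat above 0 m); the robot touches nothing.
It fails at once if the orange bottle in the rack is moved by more than 12 mm (distance of racked_bottle from where it was at the start of the episode above 0.012 m).
It fails at once if the painted egg is moved by more than 15 mm (distance of egg_mid from where it was at the start of the episode above 0.015 m).
It fails at once if the brush jar is moved by more than 15 mm (distance of jar_mid from where it was at the start of the episode above 0.015 m).
It also fails if it takes over 72 s, if anything falls off the work surface, if the arm or the gripper's body presses on something with over 40 N, if the wrist force passes 120 N, or if a joint passes its speed limit or range.

### The arm

A 6-joint arm with a two-finger parallel gripper is mounted at the origin on the work surface. World frame = base frame: x ahead of the robot, y to its left, z up, the work surface at z = 0. Lengths are in m, angles in rad, forces in N, time in s.
With the tool pointing down it reaches from about 0.325 to 0.9 m from the base axis. Payload 6.1 kg.
Tool frame: the origin (TCP) lies midway between the tips of the shut fingers; the grasp point (between the pads) lies 19 mm behind it; x points along the fingers, z is the direction in which the jaws open and shut, and the axes are right-handed (so a half turn about x gives the same grasp; the last joint's range is limited). The gripper opens to 87 mm and grips with 3 to 60 N. Pads are 19 mm wide; open, the fingers measure 117 mm over their backs; the gripper's body (75 mm by 190 mm) begins 51 mm behind the grasp point.
Start: joints at [-0.126, 0.22, 1.526, -0, 1.395, -0.126], TCP at [0.625, -0, 0.223] pointing down, gripper open.
Joint ranges: [-2.98, 2.98], [-0.91, 2.08], [0.09, 2.57], [-1.24, 4.39], [0.2, 2.65], [-2.68, 2.68]. Speed limits (rad/s): [2.57, 2.57, 3.01, 3.14, 3.14, 3.14].

### API

Orientations are given as a rotation vector (axis times angle).
In Python, from cell import telemetry, optics, order gives the robot as it stands.
- The arm moves only by the shell command python3 -m inch 'ROWS' [OPENING] [FORCE]. ROWS is JSON, a list of rows, each a list of 2 entries, a list of its own where there are three numbers: the shift along the tool's x, y, z in cm, then the turn about the tool's x in degrees. In form: [[[dx, dy, dz], spin], ...]. A call has 1 to 8 rows; each row shifts and turns the pose as measured when the row begins, along the tool's axes as they then stand; what a row does not reach is not made up. A row lasts 1/8 s, in which the tool goes at most 62.5 mm and 10.7 degrees, less where a joint would pass 70% of its speed; a pose out of reach is approached as far as the arm can. A call is refused whole if a number of a shift passes 6.25 or a number of a turn 10.7, either way. A call with a gripper value outside its range is refused whole. OPENING is the closure, from 0 (fully open) to 1 (shut), set as the call begins (- or left out, the last holds). The fingers move at their own pace and stop on an object; FORCE is the grip in N (left out, the last holds). Time passes only in rows, so rows that do not move let the fingers close. It gives the time, the measured TCP pose, the force and the opening at its end, in the units of the state.
- telemetry.sense(): the state, without advancing time (a new reading comes with each control period).
- optics.grab_frame(name): name is "scene" or "side" or "wrist"; returns a dict with "img" (384x512x3 uint8, red, green, blue), "depth" (384x512 float32, m along the optical axis (not along the pixel's ray), 0 where there is no reading), "fx", "fy", "cx", "cy" (pixels), "origin" and "orientation" of the camera in the world; the wrist camera has in their place "T_tool_cam" (4x4, takes a point from camera to tool coordinates, whose origin is the TCP and whose axes are the tool frame's). Camera axes: x right, y down, z forward; pixel columns grow to the right and rows downward; lengths in m; the calibration is good to about 2 mm. The wrist camera is an equidistant fisheye: a pixel r from the principal point sees the ray r / f radians off the axis. A picture is of the moment at which its call begins: read the wrist's pose just before it.
- order.hand_in(): hands the job in, once; it reports no verdict.
The state is a dict: "clock": time; "joint_positions": joint angles; "qvel": joint speeds; "joint_efforts": joint torques, N m; "position": TCP position; "orientation": TCP orientation; "force": force on the tool from outside, world axes, zero at the start; "torque": the same for the moment, N m; "opening": finger opening in m.
Only numpy, scipy, OpenCV 4.12 (cv2) and the standard library are available. Lean on these libraries where they do the work, as an engineer would, in place of code of your own. Each camera call takes 0.05 s, during which the arm holds its last target.

## Working session

There is one attempt and no reset: what is moved stays moved. The work goes in short steps, Python scripts to look and compute and a shell command to move; the robot and the scene stay as the last step left them, time stands still between calls to the robot, and variables do not carry over. Pictures are saved under pics/ and viewed, and the job is handed in when it is done.

```bash
ls; mkdir -p pics; cat > h.py <<'E'
import numpy as np,cv2
from cell import telemetry,optics,order
from scipy.spatial.transform import Rotation as R
def cam(f):
    o=np.array(f['orientation'])
    Rm=R.from_rotvec(o).as_matrix() if o.size==3 else o.reshape(3,3)
    return Rm,np.array(f['origin'])
def pts(f):
    d=f['depth'];h,w=d.shape
    u,v=np.meshgrid(np.arange(w),np.arange(h))
    P=np.stack([(u-f['cx'])/f['fx']*d,(v-f['cy'])/f['fy']*d,d],-1)
    Rm,o=cam(f); Q=P@Rm.T+o; Q[d==0]=np.nan
    return Q
def save(img,n): cv2.imwrite('pics/'+n,cv2.cvtColor(np.ascontiguousarray(img),cv2.COLOR_RGB2BGR))
E
python3 - <<'E'
from h import *
import pickle
s=telemetry.sense();print(s)
F={}
for n in ['scene','side','wrist']:
    f=optics.grab_frame(n);F[n]=f;print(n,{k:v for k,v in f.items() if k not in('img','depth')})
    save(f['img'],n+'0.png')
pickle.dump((s,F),open('f0.pkl','wb'))
E
```

```text
pics
{'clock': 0.0, 'joint_positions': array([-1.26108489e-01,  2.21213335e-01,  1.52764273e+00, -2.05442443e-05,
        1.39469155e+00, -1.26091544e-01]), 'qvel': array([-0.00022113, -0.00066088,  0.00055891,  0.00032229,  0.00013627,
        0.00144982]), 'joint_efforts': array([-1.67445501e-05, -4.94609964e+01, -3.87383544e+01,  6.99962187e-02,
        5.70271199e-02, -1.42064664e-04]), 'position': array([6.24366308e-01, 6.42210403e-05, 2.21428447e-01]), 'orientation': array([1.87863671e-04, 1.57273831e+00, 1.66925760e-04]), 'force': array([ 0.13271833,  0.05191623, -0.55400439]), 'torque': array([-0.00871464,  0.00193329, -0.00424798]), 'opening': 0.08728196464762203}
scene {'fx': 364.52952341431734, 'fy': 364.52952341431734, 'cx': 250.5004539692365, 'cy': 191.3160305684212, 'origin': array([0.78097629, 0.46538832, 0.71606332]), 'orientation': array([-0.62365346, -2.74166218,  1.02005556])}
side {'fx': 490.76353570001146, 'fy': 490.76353570001146, 'cx': 259.68056733574235, 'cy': 191.88067089259397, 'origin': array([ 0.44136693, -0.8684588 ,  0.69365008]), 'orientation': array([-2.19392719,  0.07416137, -0.06290177])}
wrist {'fx': 297.3186396354542, 'fy': 297.3186396354542, 'cx': 256.88036754670924, 'cy': 196.3503053588604, 'T_tool_cam': array([[ 1.46488036e-03, -2.83571295e-01,  9.58950038e-01,
        -1.61348312e-01],
       [ 4.70715532e-04, -9.58950765e-01, -2.83572229e-01,
         7.84348262e-02],
       [ 9.99998816e-01,  8.66792068e-04, -1.27126673e-03,
        -4.71947119e-04],
       [ 0.00000000e+00,  0.00000000e+00,  0.00000000e+00,
         1.00000000e+00]])}
```

View pics/scene0.png

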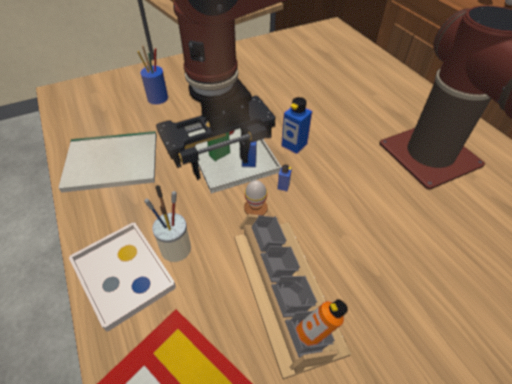

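View pics/side0.png

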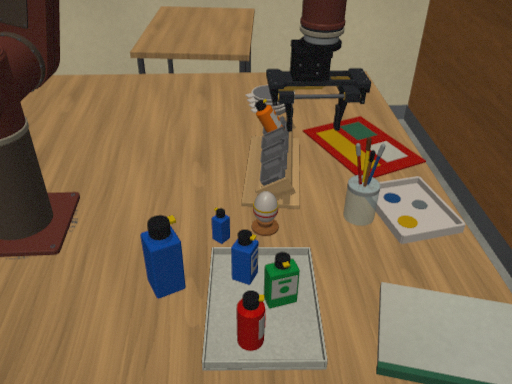

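View pics/wrist0.png

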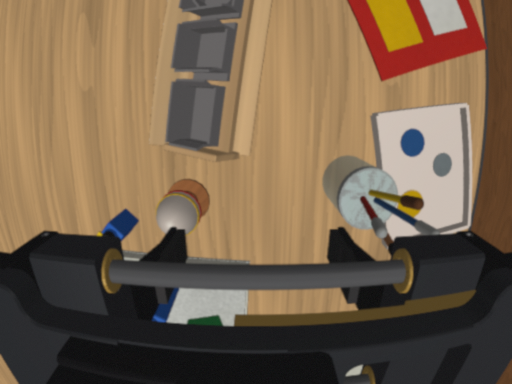

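The scene view shows the rack (orange bottle at its far +y end, about px 320,320), the tray mostly hidden by the gripper, and the egg at (256,195). The side view shows the tray bottles: red (251,320), blue (245,257), green (281,280). The wrist view shows two empty holders fully and part of a third. Next I'll measure these.

```bash
python3 - <<'E'
from h import *
import pickle
s,F=pickle.load(open('f0.pkl','rb'))
f=F['side'];Q=pts(f);im=f['img']
hsv=cv2.cvtColor(im,cv2.COLOR_RGB2HSV)
def st(name,m,Q):
    q=Q[m];q=q[~np.isnan(q).any(1)];print(name,len(q),np.round(np.percentile(q,[2,25,50,75,98],axis=0)*1000).astype(int).tolist())
H,S,V=[hsv[...,i].astype(int) for i in range(3)]
Z=Q[...,2]
reg=np.zeros(H.shape,bool);reg[225:360,205:330]=1
st('red',reg&((H<6)|(H>174))&(S>180)&(V>90),Q)
st('blue',reg&(H>105)&(H<125)&(S>150)&(V>60),Q)
st('green',reg&(H>50)&(H<80)&(S>150),Q)
st('yellow',reg&(H>22)&(H<34)&(S>150)&(V>120),Q)
sv=F['side']['img']
a=cv2.resize(sv[220:370,190:340],None,fx=5,fy=5,interpolation=cv2.INTER_CUBIC)[:600]
save(a[:, :750],'side_z.png')
b=cv2.resize(F['scene']['img'][210:374,225:360],None,fx=3.6,fy=3.6,interpolation=cv2.INTER_CUBIC);save(b,'scene_z.png')
E
```

```text
red 933 [[458, -363, 9], [465, -362, 36], [475, -359, 65], [483, -354, 88], [496, -337, 94]]
blue 1077 [[418, -215, 6], [453, -209, 23], [466, -203, 44], [480, -185, 75], [498, -76, 90]]
green 793 [[510, -275, 8], [516, -271, 25], [532, -267, 73], [549, -263, 87], [565, -245, 91]]
yellow 78 [[487, -347, 107], [492, -343, 110], [495, -273, 111], [539, -203, 111], [546, -194, 113]]
```

View pics/side_z.png

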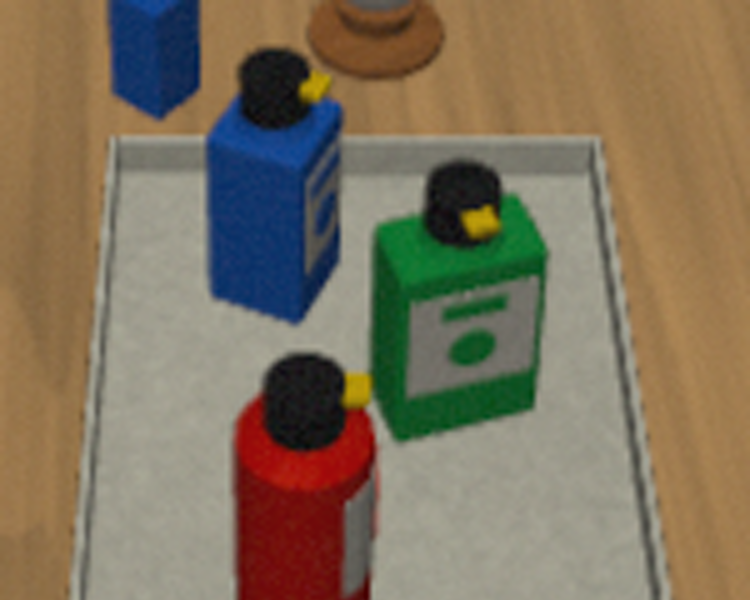

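View pics/scene_z.png

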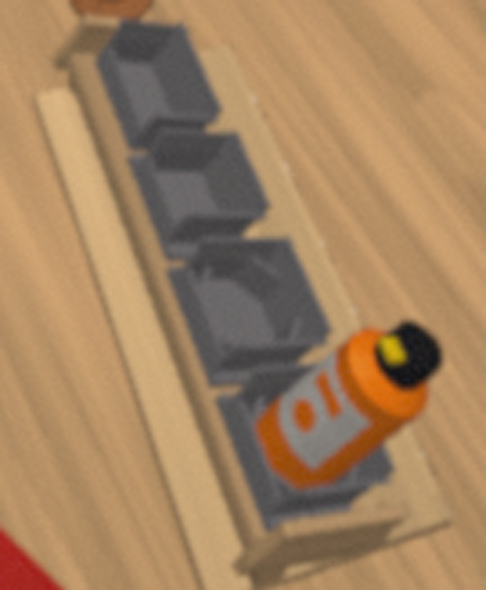

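```bash
python3 - <<'E'
from h import *
import pickle
s,F=pickle.load(open('f0.pkl','rb'))
for n in ['side','scene']:
    f=F[n];Q=pts(f);im=f['img']
    hsv=cv2.cvtColor(im,cv2.COLOR_RGB2HSV);H,S,V=[hsv[...,i].astype(int) for i in range(3)]
    ok=~np.isnan(Q[...,0])
    X,Y,Z=Q[...,0],Q[...,1],Q[...,2]
    print(n)
    for nm,c,(mask) in [('red',(.475,-.345),((H<6)|(H>174))&(S>180)),('blue',(.47,-.19),(H>105)&(H<125)&(S>150)),('green',(.535,-.255),(H>50)&(H<80)&(S>130))]:
        near=ok&(np.hypot(X-c[0],Y-c[1])<.05)
        cap=near&(V<60)&(S<120)&(Z>.1045)
        yel=near&(H>22)&(H<34)&(S>150)&(V>120)&(Z>.09)
        top=near&mask&(Z>.086)&(Z<.093)
        face=near&(Z>.015)&(Z<.083)
        if cap.sum()>5: 
            (cx,cy),r=cv2.minEnclosingCircle((Q[cap][:,:2]*1000).astype(np.float32));print(nm,'cap',cap.sum(),round(cx),round(cy),round(r,1))
        if yel.sum()>3: print('  yellow',Q[yel].mean(0)[:2]*1000,'top body', cv2.minAreaRect((Q[top][:,:2]*1000).astype(np.float32)) if top.sum()>5 else 0)
        P=Q[face][:,:2]
        if len(P)>20: print('  faces rect',len(P),cv2.minAreaRect((P*1000).astype(np.float32)))
        rng=np.random.default_rng(0); rem=P.copy()
        for k in range(2):
            if len(rem)<60: break
            best=None
            for _ in range(200):
                a,b=rem[rng.choice(len(rem),2,False)]
                d=b-a;L=np.linalg.norm(d)
                if L<.01: continue
                nn=np.array([-d[1],d[0]])/L; inl=abs((rem-a)@nn)<.0015
                if best is None or inl.sum()>best.sum():best=inl
            vx,vy,x0,y0=cv2.fitLine((rem[best]).astype(np.float32),cv2.DIST_L2,0,.001,.001).ravel()
            print('   line',best.sum(),'dir deg',round(np.degrees(np.arctan2(vy,vx)),1),'pt',round(x0*1000,1),round(y0*1000,1))
            rem=rem[~best]
    rk=ok&(X>.45)&(X<.85)&(Y>.06)&(Y<.5)&(Z>.006)&(Z<.085)
    wood=rk&(S>60)&(H>5)&(H<25)&(V>90)
    lab,cnt=None,None
    nc,lb,stt,cen=cv2.connectedComponentsWithStats(wood.astype(np.uint8))
    print('wood rect',wood.sum(),cv2.minAreaRect((Q[wood][:,:2]*1000).astype(np.float32)))
    grey=rk&(S<60)&(V<140)&(V>30)
    print('grey rect',grey.sum(),cv2.minAreaRect((Q[grey][:,:2]*1000).astype(np.float32)))
    o=ok&(H>5)&(H<18)&(S>190)&(V>150)&(Z>.03)&(Y>.2)
    print('orange',o.sum(),Q[o].mean(0) if o.sum() else 0)
E
```

```text
side
red cap 186 478 -342 13.1
  yellow [ 494.34280581 -343.65617195] top body ((477.7115783691406, -347.9263916015625), (31.6425724029541, 42.96893310546875), 85.76358795166016)
  faces rect 778 ((479.89471435546875, -364.7275085449219), (47.078529357910156, 60.171875), 1.9143035411834717)
   line 311 dir deg 7.9 pt 480.9 -361.3
   line 208 dir deg -49.0 pt 462.0 -355.1
blue cap 118 476 -193 12.4
  yellow [ 490.7515152  -198.79445813] top body ((476.41363525390625, -192.32009887695312), (38.16421127319336, 36.815895080566406), 60.386810302734375)
  faces rect 704 ((478.6781311035156, -203.26559448242188), (52.36499786376953, 27.818513870239258), 13.077655792236328)
   line 427 dir deg -27.1 pt 468.2 -206.9
   line 194 dir deg 62.1 pt 493.2 -200.4
green cap 129 538 -255 13.3
  yellow [ 541.72839349 -271.36584396] top body ((537.8152465820312, -256.0096740722656), (54.91957092285156, 31.383811950683594), 10.924222946166992)
  faces rect 911 ((535.0994873046875, -266.6144104003906), (28.432575225830078, 61.78772735595703), 77.13648986816406)
   line 640 dir deg 13.5 pt 541.2 -269.3
   
[... 257 characters left out ...]
15955353)
orange 139 [0.56123323 0.28308982 0.1089982 ]
scene
  faces rect 160 ((480.4024658203125, -171.91665649414062), (21.3608455657959, 45.43781661987305), 89.64630126953125)
   line 118 dir deg -25.2 pt 479.1 -166.6
  faces rect 281 ((542.2483520507812, -239.3743896484375), (28.614154815673828, 61.75516128540039), 75.77254486083984)
   line 188 dir deg 14.2 pt 536.6 -236.7
   line 59 dir deg -75.9 pt 565.5 -244.0
wood rect 5659 ((674.4586181640625, 183.47166442871094), (296.0138244628906, 344.1265869140625), 82.06645202636719)
grey rect 3555 ((685.195068359375, 198.65480041503906), (324.2452087402344, 271.6586608886719), 1.3327586650848389)
orange 434 [0.57387719 0.30246151 0.10899201]
```

```bash
python3 - <<'E'
from h import *
import pickle
s,F=pickle.load(open('f0.pkl','rb'))
f=F['scene'];Q=pts(f).reshape(-1,3);c=f['img'].reshape(-1,3)
big=np.zeros((600,400,3),np.uint8);hm=np.zeros((600,400),np.float32)
ok=~np.isnan(Q[:,0])
for q,k in zip(Q[ok],c[ok]):
    j=int((q[0]-.45)*1000/1.0);i=int((.45-q[1])*1000/.8)
    if 0<=i<598 and 0<=j<398: 
        if q[2]>=hm[i,j]-.002: big[i:i+3,j:j+3]=k;hm[i:i+3,j:j+3]=q[2]
hv=cv2.applyColorMap(np.uint8(np.clip(hm*1700,0,255)),cv2.COLORMAP_JET)
save(np.hstack([big,hv[...,::-1]]),'top.png')
E
```

```text
(no output)
```

View pics/top.png

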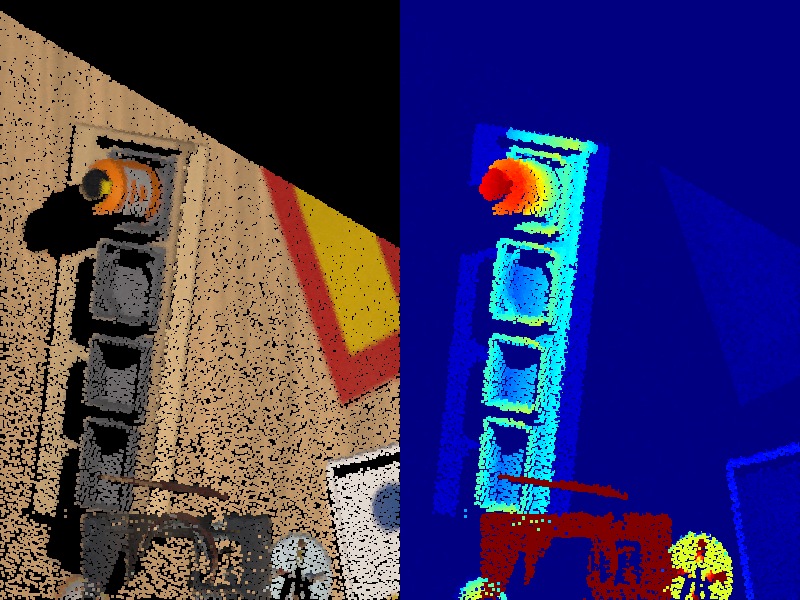

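```bash
python3 - <<'E'
from h import *
import pickle
s,F=pickle.load(open('f0.pkl','rb'))
f=F['scene'];Q=pts(f).reshape(-1,3);C=f['img'].reshape(-1,3);hs=cv2.cvtColor(f['img'],cv2.COLOR_RGB2HSV).reshape(-1,3).astype(int)
ok=~np.isnan(Q[:,0]);
m=ok&(Q[:,1]>.06)&(Q[:,1]<.36)&(Q[:,0]>.45)&(Q[:,0]<.68)&(Q[:,2]<.085)
P=Q[m];h=hs[m]
fr=[];bk=[]
for y in np.arange(.07,.34,.005):
    r=P[(abs(P[:,1]-y)<.0025)&(P[:,2]>.0055)]
    if len(r): fr.append((r[:,0].max(),y));bk.append((r[:,0].min(),y))
for nm,a in(('front',fr),('back',bk)):
    a=np.array(a);vx,vy,x0,y0=cv2.fitLine((a*1000).astype(np.float32),cv2.DIST_HUBER,0,.1,.01).ravel();print(nm,np.degrees(np.arctan2(vx,vy)),x0+(200-y0)*vx/vy,'res',np.round(np.std((a[:,0]*1000-x0)-(a[:,1]*1000-y0)*vx/vy),2))
# floor planes
grey=(h[:,1]<60)&(h[:,2]<150)
G=P[grey]
def plane(A,it=400):
    rng=np.random.default_rng(1);b=None
    for _ in range(it):
        a=A[rng.choice(len(A),3,False)];n=np.cross(a[1]-a[0],a[2]-a[0]);l=np.linalg.norm(n)
        if l<1e-6: continue
        n/=l
        if n[2]<0:n=-n
        if abs(np.degrees(np.arccos(n[2]))-30)>8: continue
        i=abs((A-a[0])@n)<.0015
        if b is None or i.sum()>b.sum(): b=i
    B=A[b];c=B.mean(0);n=np.linalg.svd(B-c)[2][2];n*=np.sign(n[2]);return c,n,b
for nm,yc in(('flat',.085),('square',.153),('round',.222)):
    A=G[(abs(G[:,1]-yc)<.03)&(G[:,2]<.07)]
    c,n,b=plane(A);print(nm,len(A),b.sum(),np.round(c*1000,1),'tilt',np.degrees(np.arccos(n[2])).round(1),'az of n',np.degrees(np.arctan2(n[1],n[0])).round(1))
    # bounds of rim along rack y
    ya=np.array([.136,.991]);xa=np.array([.991,-.136])
    B=A[b];print('   floor v',np.round(np.percentile(B[:,:2]@ya*1000,[1,99]),1),'u',np.round(np.percentile(B[:,:2]@xa*1000,[1,99]),1))
# orange bottle axis
o=ok&(hs[:,0]>5)&(hs[:,0]<18)&(hs[:,1]>170)&(Q[:,2]>.05)&(Q[:,1]>.2)&(Q[:,1]<.36)
O=Q[o];print('orange v pct',np.percentile(O[:,:2]@ya*1000,[1,50,99]))
# cheek far end
ck=ok&(Q[:,1]>.32)&(Q[:,1]<.37)&(Q[:,0]>.55)&(Q[:,0]<.66)&(Q[:,2]>.0055)
print('far end v',np.percentile(Q[ck][:,:2]@ya*1000,[95,99,100]))
E
```

```text
front 8.016194 639.70526 res 0.4
back 8.10655 504.98175 res 24.84
flat 490 111 [563.5  77.9  43.3] tilt 28.1 az of n 172.4
   floor v [135.  192.5] u [532.1 568.7]
square 822 199 [576.4 148.4  45.7] tilt 32.9 az of n 169.2
   floor v [202.6 260.3] u [530.1 571.2]
round 1056 266 [585.1 221.2  44.4] tilt 29.8 az of n 174.0
   floor v [274.2 332.1] u [527.3 574.8]
orange v pct [355.07158782 383.76892245 397.11218927]
far end v [421.03109407 421.4033575  421.89236014]
```

```bash
cat >> h.py <<'E'
def state():
    s=telemetry.sense();M=R.from_rotvec(s['orientation']).as_matrix()
    return s,M,np.array(s['position'])
def go(x,y,z,phi=None,n=None):
    """mm world TCP target, jaw azimuth deg -> suggested rows"""
    s,M,p=state();cur=np.degrees(np.arctan2(M[1,2],M[0,2]))
    dphi=0 if phi is None else (phi-cur)
    if dphi>180:dphi-=360
    if dphi<-180:dphi+=360
    d=np.array([x,y,z])/1000-p
    n=n or int(max(np.ceil(np.linalg.norm(d)/.06),np.ceil(abs(dphi)/10.5),1))
    print('t',round(s['clock'],2),'cur',np.round(p*1000,1),'phi',round(cur,1),'open',round(s['opening']*1000,1),'F',np.round(s['force'],1),'tiltx',np.round(M[:,0],3))
    rows=[]
    for i in range(n):
        Mi=M@R.from_rotvec([-np.radians(dphi)*i/n,0,0]).as_matrix()
        v=Mi.T@(d/n)*100
        rows.append([[round(float(a),2) for a in v],round(-dphi/n,1)])
    print(str(rows).replace(' ',''))
E
python3 - <<'E'
from h import *
import pickle
s,F=pickle.load(open('f0.pkl','rb'))
f=F['side'];Q=pts(f);X,Y,Z=Q[...,0],Q[...,1],Q[...,2]
m=np.zeros(X.shape,bool);m[190:236,250:280]=1
e=m&(Z>.02)&(Z<.1);print('egg',np.nanpercentile(Q[e],[2,50,98],axis=0)*1000)
m[:]=0;m[180:225,345:382]=1
e=m&(Z>.02)&(Z<.1);print('jar',np.nanpercentile(Q[e],[2,50,98],axis=0)*1000)
go(538,-253,220,13.8)
E
```

```text
egg [[503.85128699 -66.76499889  22.53948696]
 [527.93174637 -54.21843189  64.08566472]
 [563.84769493  33.73760993  93.48315512]]
jar [[ 7.10303146e+02 -4.78537274e+01  2.11340842e+01]
 [ 7.36878074e+02 -3.70202718e+01  6.91999906e+01]
 [ 7.89121601e+02 -4.43508561e-01  9.37781234e+01]]
t 0.15 cur [6.245e+02 1.000e-01 2.217e+02] phi -0.0 open 87.1 F [-0.7 -0.4  0.4] tiltx [-0.002  0.    -1.   ]
[[[0.04,-5.06,-1.73],np.float64(-2.8)],[[0.04,-4.97,-1.97],np.float64(-2.8)],[[0.04,-4.87,-2.21],np.float64(-2.8)],[[0.04,-4.76,-2.44],np.float64(-2.8)],[[0.04,-4.64,-2.67],np.float64(-2.8)]]
```

```bash
python3 -m inch '[[[0,-5.1,-1.7],-2.8],[[0,-5,-2],-2.8],[[0,-4.9,-2.2],-2.8],[[0,-4.8,-2.4],-2.8],[[0,-4.6,-2.7],-2.8],[[0,0,0],0]]' 0 10; python3 - <<'E'
from h import *
import pickle
go(538,-253,220,13.8)
s,M,p=state();f=optics.grab_frame('wrist');save(f['img'],'w1.png');pickle.dump((s,f),open('w1.pkl','wb'))
E
```

```text
clock: 0.9
position: [0.5363, -0.2603, 0.2192]
orientation: [-0.199, 1.565, 0.202]
force: [-0.0, 0.4, -0.2]
opening: 0.0872
t 0.9 cur [ 536.3 -260.3  219.2] phi 14.7 open 87.2 F [-0.   0.4 -0.2] tiltx [-0.004  0.001 -1.   ]
[[[-0.08,0.67,0.35],np.float64(0.9)]]
```

View pics/w1.png

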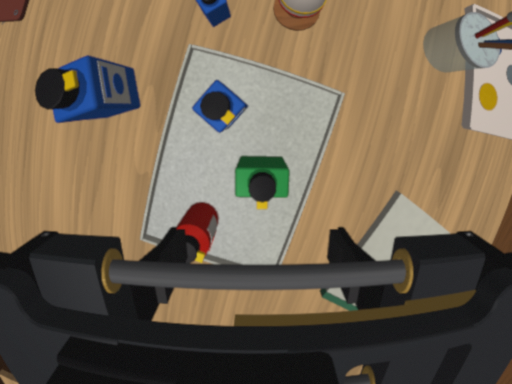

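```bash
cat >> h.py <<'E'
def wpts(s,f):
    d=f['depth'];h,w=d.shape
    u,v=np.meshgrid(np.arange(w),np.arange(h))
    a=(u-f['cx'])/f['fx'];b=(v-f['cy'])/f['fy'];r=np.hypot(a,b)+1e-9
    D=np.stack([a/r*np.tan(r),b/r*np.tan(r),np.ones_like(r)],-1)*d[...,None]
    T=np.array(f['T_tool_cam']);Q=D@T[:3,:3].T+T[:3,3]
    M=R.from_rotvec(s['orientation']).as_matrix()
    Q=Q@M.T+np.array(s['position']);Q[d==0]=np.nan
    return Q
def blobs(s,f,c,rad=.05):
    Q=wpts(s,f);hsv=cv2.cvtColor(f['img'],cv2.COLOR_RGB2HSV);H,S,V=[hsv[...,i].astype(int) for i in range(3)]
    X,Y,Z=Q[...,0],Q[...,1],Q[...,2]
    near=~np.isnan(X)&(np.hypot(X-c[0],Y-c[1])<rad)
    cap=near&(V<70)&(S<130)&(Z>.106)&(Z<.12); yel=near&(H>20)&(H<34)&(S>140)&(V>110)&(Z>.09)&(Z<.12)
    col=near&(S>130)&~((H>18)&(H<36))&(Z>.082)&(Z<.096)
    for n,m in(('cap',cap),('lip',yel),('top',col)):
        if m.sum()>8:
            q=(Q[m][:,:2]*1000).astype(np.float32);print(n,m.sum(),'circ',np.round(cv2.minEnclosingCircle(q)[0],1),round(cv2.minEnclosingCircle(q)[1],1),'mean',q.mean(0).round(1),'rect',cv2.minAreaRect(q),'z',round(float(np.median(Z[m])*1000),1))
E
python3 - <<'E'
from h import *
import pickle
s,f=pickle.load(open('w1.pkl','rb'))
for c in((.538,-.253),(.477,-.189),(.478,-.342)):
    print(c);blobs(s,f,c)
E
```

```text
(0.538, -0.253)
cap 572 circ [ 537.9 -252.3] 12.9 mean [ 537.9 -251.7] rect ((538.0592041015625, -252.0398712158203), (24.51325225830078, 24.55035972595215), 14.609257698059082) z 111.2
lip 75 circ [ 541.9 -268.3] 5.6 mean [ 542.  -268.5] rect ((541.9246215820312, -268.39556884765625), (8.653093338012695, 8.189349174499512), 14.680561065673828) z 110.4
top 953 circ [ 537.6 -252.3] 29.2 mean [ 537.2 -249.1] rect ((538.0407104492188, -251.78395080566406), (52.849735260009766, 30.371292114257812), 13.225666046142578) z 87.1
(0.477, -0.189)
cap 591 circ [ 477.  -188.4] 12.8 mean [ 476.9 -188.2] rect ((476.5210876464844, -188.09585571289062), (24.662649154663086, 23.67900848388672), 67.67095184326172) z 111.2
lip 98 circ [ 490.8 -195.8] 6.0 mean [ 490.9 -196. ] rect ((490.96588134765625, -196.15260314941406), (9.750462532043457, 8.40406608581543), 60.071712493896484) z 110.2
top 665 circ [ 477.6 -188.4] 25.8 mean [ 479.  -186.6] rect ((476.9017333984375, -188.67857360839844), (38.19669723510742, 38.49528884887695), 62.346248626708984) z 87.2
(0.478, -0.342)
cap 178 circ [ 479.8 -338.3] 12.3 mean [ 484.3 -335.5] rect ((484.698974609375, -337.6050109863281), (12.134465217590332, 24.569120407104492), 8.514790534973145) z 110.9
lip 76 circ [ 494.1 -340.6] 6.2 mean [ 494.4 -340.2] rect ((494.332763671875, -340.7778015136719), (11.28642463684082, 8.525412559509277), 83.8339614868164) z 110.0
top 477 circ [ 480.  -334.7] 21.1 mean [ 484.6 -326.1] rect ((484.20458984375, -327.4833068847656), (19.52370834350586, 42.2239990234375), 59.95707702636719) z 88.7
```

```bash
python3 -m inch '[[[4.5,0.75,0.4],0.9],[[5,0,0],0],[[0,0,0],0]]' ; python3 - <<'E'
from h import *
go(538,-252,55,13.8)
E
```

```text
clock: 1.32
position: [0.5404, -0.2468, 0.123]
orientation: [-0.187, 1.564, 0.192]
force: [-0.8, 0.3, 0.2]
opening: 0.0872
t 1.32 cur [ 540.4 -246.8  123. ] phi 13.8 open 87.2 F [-0.8  0.3  0.2] tiltx [-0.002  0.003 -1.   ]
[[[3.4,-0.24,-0.17],np.float64(0.0)],[[3.4,-0.24,-0.17],np.float64(0.0)]]
```

```bash
python3 -m inch '[[[3,-0.5,-0.35],0],[[0,0,0],0],[[3.6,0,0],0],[[0,0,0],0]]' ; python3 - <<'E'
from h import *
go(538,-252,55,13.8)
E
```

```text
clock: 1.82
position: [0.5451, -0.252, 0.0664]
orientation: [-0.194, 1.554, 0.189]
force: [-0.8, 0.1, -0.7]
opening: 0.087
t 1.82 cur [ 545.1 -252.    66.4] phi 14.0 open 87.0 F [-0.8  0.1 -0.7] tiltx [ 0.009 -0.002 -1.   ]
[[[1.13,0.18,-0.69],np.float64(0.2)]]
```

```bash
python3 -m inch '[[[0,0,0],0]]' ; python3 -m inch '[[[1,0.2,-0.5],0],[[0,0,0],0]]'; python3 - <<'E'
from h import *
go(538,-252,55,13.8)
E
```

```text
clock: 1.95
position: [0.5474, -0.253, 0.0701]
orientation: [-0.197, 1.55, 0.187]
force: [-0.7, -0.5, 0.7]
opening: 0.0869
clock: 2.2
position: [0.5437, -0.2531, 0.063]
orientation: [-0.2, 1.546, 0.185]
force: [-0.3, 0.3, -0.6]
opening: 0.0867
t 2.2 cur [ 543.7 -253.1   63. ] phi 14.1 open 86.7 F [-0.3  0.3 -0.6] tiltx [ 0.017 -0.007 -1.   ]
[[[0.79,0.26,-0.54],np.float64(0.3)]]
```

```bash
python3 -m inch '[[[0.9,0.15,-0.6],0],[[0,0,0],0],[[0,0,0],0]]'; python3 - <<'E'
from h import *
go(538,-252,55,13.8)
E
```

```text
clock: 2.58
position: [0.5373, -0.2535, 0.0538]
orientation: [-0.2, 1.546, 0.184]
force: [0.2, -0.5, -0.8]
opening: 0.0869
t 2.58 cur [ 537.3 -253.5   53.8] phi 14.0 open 86.9 F [ 0.2 -0.5 -0.8] tiltx [ 0.017 -0.008 -1.   ]
[[[-0.12,0.12,0.11],np.float64(0.2)]]
```

```bash
python3 -m inch '[[[0,0,0],0],[[0,0,0],0],[[0,0,0],0],[[0,0,0],0]]' 1 12; python3 -m inch '[[[-2,0,0],0],[[-4,0,0],0],[[-5,0,0],0],[[-5,0,0],0],[[0,0,0],0]]'; python3 - <<'E'
from h import *
go(560,60,240,82)
E
```

```text
clock: 3.08
position: [0.5379, -0.2537, 0.0542]
orientation: [-0.2, 1.545, 0.184]
force: [-0.3, 0.5, -1.4]
opening: 0.0556
clock: 3.7
position: [0.5339, -0.2518, 0.2225]
orientation: [-0.199, 1.546, 0.185]
force: [-0.3, -0.4, -2.2]
opening: 0.0562
t 3.7 cur [ 533.9 -251.8  222.5] phi 14.0 open 56.2 F [-0.3 -0.4 -2.2] tiltx [ 0.017 -0.007 -1.   ]
[[[-0.28,4.23,1.45],np.float64(-9.7)],[[-0.28,3.92,2.14],np.float64(-9.7)],[[-0.28,3.51,2.77],np.float64(-9.7)],[[-0.28,2.99,3.32],np.float64(-9.7)],[[-0.28,2.39,3.78],np.float64(-9.7)],[[-0.28,1.71,4.13],np.float64(-9.7)],[[-0.28,0.99,4.36],np.float64(-9.7)]]
```

```bash
python3 -m inch '[[[-0.4,4.2,1.4],-9.7],[[-0.3,3.9,2.1],-9.7],[[-0.3,3.5,2.8],-9.7],[[-0.3,3,3.3],-9.7],[[-0.3,2.4,3.8],-9.7],[[-0.3,1.7,4.1],-9.7],[[-0.3,1,4.3],-9.7],[[0,0,0],0]]'; python3 - <<'E'
from h import *
import pickle
go(560,60,240,82)
s,M,p=state();f=optics.grab_frame('wrist');save(f['img'],'w2.png');g=optics.grab_frame('scene');gs=optics.grab_frame('side');save(g['img'],'sc2.png');save(gs['img'],'si2.png');pickle.dump((s,f,g,gs),open('w2.pkl','wb'))
E
```

```text
clock: 4.7
position: [0.5501, 0.0686, 0.2399]
orientation: [-1.14, 1.254, 1.123]
force: [-0.1, -0.1, -1.8]
opening: 0.0559
t 4.7 cur [550.1  68.6 239.9] phi 84.0 open 55.9 F [-0.1 -0.1 -1.8] tiltx [ 0.009 -0.006 -1.   ]
[[[0.01,-1.08,-0.76],np.float64(2.0)]]
```

View pics/w2.png

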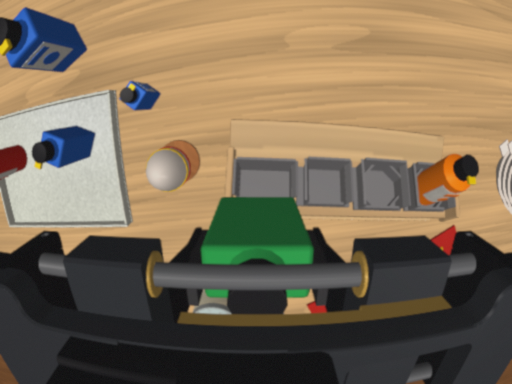

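View pics/si2.png

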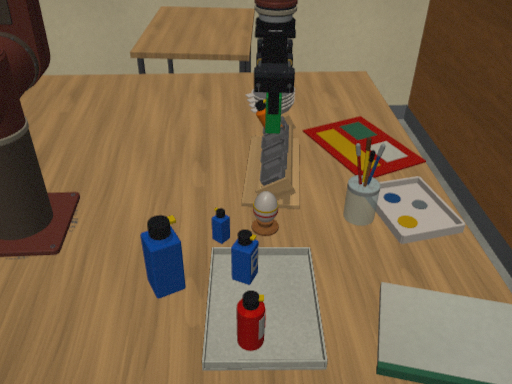

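```bash
python3 - <<'E'
from h import *
import pickle
s,f,g,gs=pickle.load(open('w2.pkl','rb'))
for nm,Q,im in(('wrist',wpts(s,f),f['img']),('scene',pts(g),g['img'])):
    hs=cv2.cvtColor(im,cv2.COLOR_RGB2HSV).astype(int)
    a=np.radians(8);xa=np.array([np.cos(a),-np.sin(a)]);ya=np.array([np.sin(a),np.cos(a)])
    U=Q[...,:2]@xa*1000-549.5;Vv=Q[...,:2]@ya*1000;Z=Q[...,2]*1000-45
    hx=U*np.cos(np.pi/6)+Z*.5; hz=-U*.5+Z*np.cos(np.pi/6)
    grey=(hs[...,1]<60)&(hs[...,2]<160)&~np.isnan(U)
    print(nm)
    for n,v0 in(('flat',154),('sq',228),('rnd',302)):
        m=grey&(abs(Vv-v0)<36)&(hx>-40)&(hx<35)&(hz<45)&(hz>-8)
        fl=m&(abs(hz)<3)&(abs(hx)<12)
        if fl.sum()<5: print(n,'few',fl.sum());continue
        print(n,m.sum(),'floor',fl.sum(),'hz',np.median(hz[fl]).round(1),'v',np.percentile(Vv[fl],[1,99]).round(1))
        # side walls at 6<hz<20
        for lo,hi in((5,12),(12,20),(24,31)):
            w=m&(hz>lo)&(hz<hi)&(abs(hx)<14);
            L=Vv[w&(Vv<v0)];Rr=Vv[w&(Vv>v0)];print('   walls',lo,L.size,Rr.size,np.round([L.max() if L.size else 0,Rr.min() if Rr.size else 0],1), np.round([np.median(L) if L.size else 0,np.median(Rr) if Rr.size else 0],1))
        lip=m&(hz>9)&(hz<14)&(hx>10)&(abs(Vv-v0)<18);bk=m&(hz>5)&(hz<36)&(hx<-10)&(abs(Vv-v0)<15)
        print('   lip hx',np.percentile(hx[lip],[2,50,98]).round(1) if lip.sum()>5 else 0,'back hx',np.percentile(hx[bk],[2,50,98]).round(1) if bk.sum()>5 else 0)
# held green
Q=wpts(s,f);hs=cv2.cvtColor(f['img'],cv2.COLOR_RGB2HSV).astype(int)
m=(hs[...,0]>50)&(hs[...,0]<80)&(hs[...,1]>130)&(Q[...,2]<.27)&(Q[...,2]>.15)
q=Q[m];print('green',np.percentile(q,[1,50,99],axis=0)*1000)
b=q[:, :];c=b.mean(0)
# back face plane
import numpy as np
A=b;rng=np.random.default_rng(0);best=None
for _ in range(300):
    t=A[rng.choice(len(A),3,False)];n=np.cross(t[1]-t[0],t[2]-t[0]);l=np.linalg.norm(n)
    if l<1e-7:continue
    n/=l;i=abs((A-t[0])@n)<.0012
    if best is None or i.sum()>best.sum():best=i;bn=n
print('plane n',bn*np.sign(-bn[0]),best.sum(),len(A))
E
```

```text
wrist
flat 2450 floor 921 hz 0.4 v [123.2 183.2]
   walls 5 9 17 [122.6 183.6] [122.5 183.8]
   walls 12 9 22 [122.6 183.6] [122.5 183.8]
   walls 24 62 69 [122.3 184.9] [120.5 185.9]
   lip hx [15.7 16.1 16.5] back hx [-20.9 -20.4 -19.8]
sq 2589 floor 695 hz 0.5 v [195.7 249.8]
   walls 5 22 39 [202.5 249.7] [202.1 250.1]
   walls 12 0 49 [  0.  249.7] [  0.  250.3]
   walls 24 26 77 [204.1 250.3] [203.8 252. ]
   lip hx [19.7 21.6 23. ] back hx [-25.4 -24.3 -23.7]
rnd 2723 floor 583 hz 0.6 v [268.6 327.5]
   walls 5 44 60 [282.6 321. ] [272.9 326.7]
   walls 12 61 58 [280.7 323.2] [273.1 326.9]
   walls 24 5 83 [272.5 326.5] [271. 329.]
   lip hx [16.3 23.1 25.3] back hx [-28.4 -27.4 -22.7]
scene
flat 798 floor 108 hz -0.1 v [122.8 188. ]
   walls 5 20 4 [125.4 186.9] [123.6 187.1]
   walls 12 29 10 [125.1 186.2] [123.8 187.5]
   walls 24 28 7 [124.1 188.4] [121.  189.4]
   lip hx [16.7 19.2 20.4] back hx [-21.1 -19.5 -17.6]
sq 940 floor 120 hz 0.1 v [204.9 259.5]
   walls 5 21 20 [206.7 252.4] [205.4 253.2]
   walls 12 26 22 [206.2 252.2] [205.5 253.4]
   walls 24 37 9 [205.3 254.5] [202.9 255.3]
   lip hx [20.9 23.3 24.9] back hx [-25.  -23.6 -21.8]
rnd 1284 floor 181 hz 0.1 v [276.4 335.1]
   walls 5 24 22 [280.2 329.8] [276.6 330.4]
   walls 12 31 21 [279.3 329.5] [276.7 330.3]
   walls 24 34 7 [277.2 331.6] [274.5 333.3]
   lip hx [19.1 25.4 28.1] back hx [-28.1 -26.4 -21.9]
green [[531.12708062  44.85270146 195.81789592]
 [533.9737681   70.76121317 243.47376864]
 [537.08097106  96.30137675 269.71400431]]
plane n [-0.99415465  0.10795289 -0.00164512] 4047 4073
```

```bash
python3 -c "
from h import *
go(564.6,76,135,82,3)"
```

```text
t 4.85 cur [550.3  65.3 239.7] phi 83.7 open 56.1 F [ 0.1  0.5 -2.1] tiltx [ 0.008 -0.007 -1.   ]
[[[3.49,-0.4,0.43],np.float64(0.6)],[[3.49,-0.4,0.43],np.float64(0.6)],[[3.49,-0.39,0.44],np.float64(0.6)]]
```

```bash
python3 -m inch '[[[3.5,-0.4,0.45],0.7],[[3.5,-0.4,0.45],0.6],[[2.9,-0.4,0.4],0.6],[[0,0,0],0],[[0,0,0],0]]'; python3 - <<'E'
from h import *
go(564.6,76,116,82)
E
```

```text
clock: 5.48
position: [0.5657, 0.0691, 0.1395]
orientation: [-1.103, 1.278, 1.081]
force: [-0.0, -1.0, -1.6]
opening: 0.0563
t 5.47 cur [565.7  69.1 139.5] phi 81.0 open 56.3 F [-0.  -1.  -1.6] tiltx [ 0.009 -0.009 -1.   ]
[[[2.34,0.24,0.69],np.float64(-1.0)]]
```

```bash
python3 -m inch '[[[1,0.2,0.7],-1],[[0,0,0],0],[[0.6,0,0],0],[[0,0,0],0]]'; python3 - <<'E'
from h import *
go(564.6,76,116,82)
E
```

```text
clock: 5.98
position: [0.5667, 0.0761, 0.1259]
orientation: [-1.119, 1.267, 1.091]
force: [1.3, 0.1, -2.7]
opening: 0.056
t 5.97 cur [566.7  76.1 125.9] phi 82.0 open 56.0 F [ 1.3  0.1 -2.7] tiltx [ 0.015 -0.009 -1.   ]
[[[0.98,0.22,-0.03],np.float64(0.0)]]
```

```bash
python3 -m inch '[[[0.7,0.2,0],0],[[0.3,0,0],0],[[0,0,0],0]]'; python3 - <<'E'
from h import *
go(564.6,76,116,82)
g=optics.grab_frame('side')['img'][90:220,220:320];save(cv2.resize(g,None,fx=4.5,fy=4.5,interpolation=cv2.INTER_CUBIC),'p1.png')
E
```

```text
clock: 6.35
position: [0.565, 0.0763, 0.1155]
orientation: [-1.12, 1.266, 1.091]
force: [0.9, 0.1, -0.9]
opening: 0.0561
t 6.35 cur [565.   76.3 115.5] phi 82.0 open 56.1 F [ 0.9  0.1 -0.9] tiltx [ 0.015 -0.009 -1.   ]
[[[-0.05,0.03,-0.04],np.float64(0.0)]]
```

View pics/p1.png

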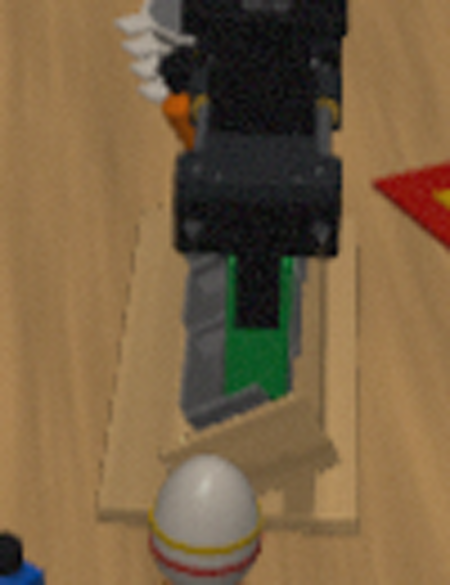

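The side view shows the green bottle upright in the jaws, its underside level with the flat holder's lip. I'll now pivot it back against the lip.

```bash
python3 -m inch '[[[0.3,0.5,0],0],[[0.3,0.55,0],0],[[0.3,0.55,0],0],[[0,0,0],0]]' - 8; python3 - <<'E'
from h import *
go(565,76,116,82)
g=optics.grab_frame('side')['img'][90:220,220:320];save(cv2.resize(g,None,fx=4.5,fy=4.5,interpolation=cv2.INTER_CUBIC),'p2.png')
E
```

```text
clock: 6.9
position: [0.551, 0.0783, 0.1094]
orientation: [-1.123, 1.262, 1.086]
force: [-1.3, -0.4, -0.9]
opening: 0.0562
t 6.9 cur [551.   78.3 109.4] phi 82.0 open 56.2 F [-1.3 -0.4 -0.9] tiltx [ 0.021 -0.01  -1.   ]
[[[-0.63,-1.44,-0.03],np.float64(0.0)]]
```

View pics/p2.png

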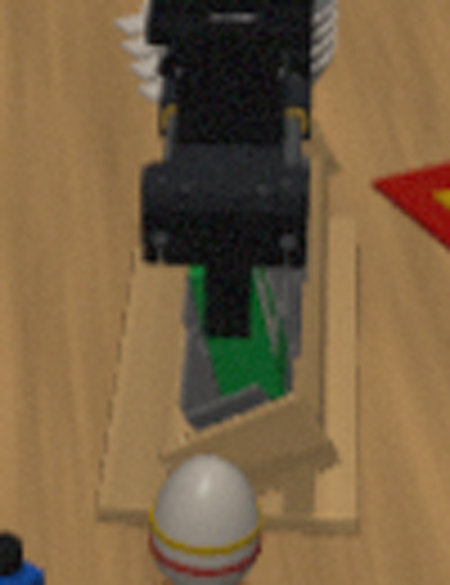

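```bash
python3 -m inch '[[[0.35,0.55,0],0],[[0.4,0.55,0],0],[[0.4,0.6,0],0],[[0,0,0],0]]'; python3 - <<'E'
from h import *
go(565,76,116,82)
g=optics.grab_frame('side')['img'][90:220,220:320];save(cv2.resize(g,None,fx=4.5,fy=4.5,interpolation=cv2.INTER_CUBIC),'p3.png')
E
```

```text
clock: 7.45
position: [0.5327, 0.0808, 0.0961]
orientation: [-1.122, 1.263, 1.087]
force: [-1.5, -0.1, 0.6]
opening: 0.0561
t 7.45 cur [532.7  80.8  96.1] phi 82.0 open 56.1 F [-1.5 -0.1  0.6] tiltx [ 0.02 -0.01 -1.  ]
[[[-1.92,-3.31,-0.04],np.float64(0.0)]]
```

View pics/p3.png

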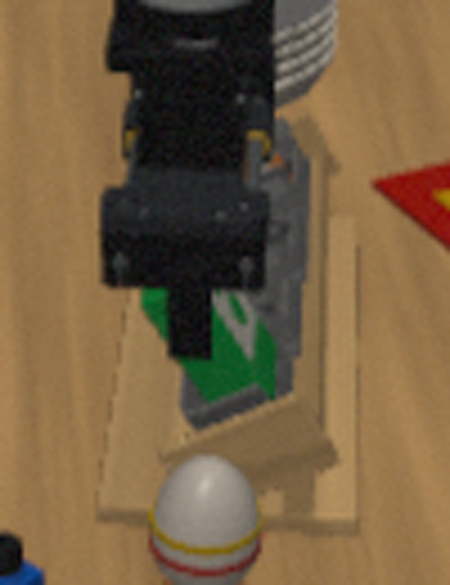

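```bash
python3 -m inch '[[[0.5,0.1,0],0],[[0.5,0.1,0],0],[[0,0,0],0]]'; python3 - <<'E'
from h import *
go(528.8,81,84.8,82)
g=optics.grab_frame('side')['img'][90:220,220:320];save(cv2.resize(g,None,fx=4.5,fy=4.5,interpolation=cv2.INTER_CUBIC),'p4.png')
E
```

```text
clock: 7.88
position: [0.5285, 0.0813, 0.0853]
orientation: [-1.119, 1.267, 1.092]
force: [-1.0, 1.0, -0.9]
opening: 0.056
t 7.88 cur [528.5  81.3  85.3] phi 82.0 open 56.0 F [-1.   1.  -0.9] tiltx [ 0.014 -0.009 -1.   ]
[[[0.05,-0.04,-0.03],np.float64(0.0)]]
```

View pics/p4.png

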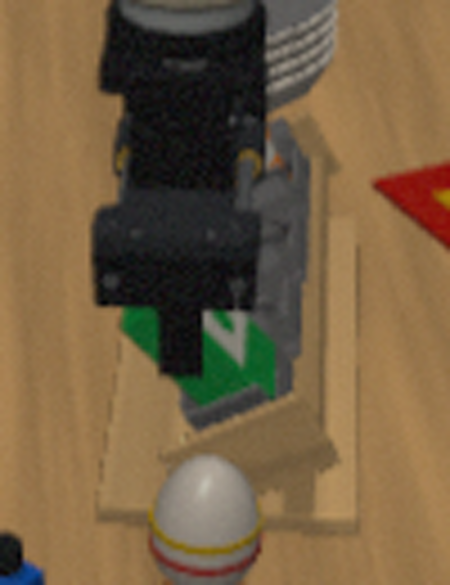

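```bash
cat >> h.py <<'E'
def heldview(c,hlo,hhi,name):
    """tilt of label/back plane in rack frame from all three cameras"""
    a=np.radians(8);xa=np.array([np.cos(a),-np.sin(a),0]);ya=np.array([np.sin(a),np.cos(a),0])
    c=np.array(c)/1000
    for n in('wrist','scene','side'):
        s=telemetry.sense();f=optics.grab_frame(n);Q=wpts(s,f) if n=='wrist' else pts(f)
        save(f['img'],name+'_'+n+'.png')
        hs=cv2.cvtColor(f['img'],cv2.COLOR_RGB2HSV).astype(int)
        hmask=(hs[...,0]>=hlo)&(hs[...,0]<=hhi) if hlo<=hhi else ((hs[...,0]>=hlo)|(hs[...,0]<=hhi))
        m=hmask&(hs[...,1]>130)&(np.hypot(Q[...,0]-c[0],Q[...,1]-c[1])<.08)&(Q[...,2]>.03)
        A=Q[m];
        if len(A)<30: print(n,'few',len(A));continue
        U=(A@xa)*1000-548.5;W=A@ya*1000;Z=A[:,2]*1000-45
        hx=U*.866+Z*.5;hz=-U*.5+Z*.866
        print(n,len(A),'hx',np.percentile(hx,[1,50,99]).round(1),'v',np.percentile(W,[1,50,99]).round(1),'hz',np.percentile(hz,[1,50,99]).round(1))
        rem=A;rng=np.random.default_rng(0)
        for k in range(2):
            if len(rem)<40:break
            best=None
            for _ in range(300):
                t=rem[rng.choice(len(rem),3,False)];nn=np.cross(t[1]-t[0],t[2]-t[0]);l=np.linalg.norm(nn)
                if l<1e-6:continue
                i=abs((rem-t[0])@(nn/l))<.0015
                if best is None or i.sum()>best.sum():best=i
            B=rem[best];cc=B.mean(0);nn=np.linalg.svd(B-cc)[2][2];nn*=np.sign(nn[2]) or 1
            u,v,z=nn@xa,nn@ya,nn[2]
            print('   plane',len(B),'n(u,v,z)',np.round([u,v,z],3),'tilt of z in uz deg',round(np.degrees(np.arctan2(z,u)),1),'c hx,v,hz',np.round([(cc@xa*1000-548.5)*.866+(cc[2]*1000-45)*.5,cc@ya*1000,-(cc@xa*1000-548.5)*.5+(cc[2]*1000-45)*.866],1))
            rem=rem[~best]
E
python3 -c "
from h import *
heldview((550,78),50,80,'q4')"
```

```text
wrist 3476 hx [-28.1 -10.9  -0.8] v [127.1 147.6 182. ] hz [ 85.9  91.4 100.4]
   plane 3078 n(u,v,z) [-0.689  0.002  0.725] tilt of z in uz deg 133.5 c hx,v,hz [-12.5 154.3  90.9]
   plane 218 n(u,v,z) [-0.732  0.001  0.681] tilt of z in uz deg 137.1 c hx,v,hz [ -8.5 154.8  94.6]
scene 266 hx [-9.2 16.7 58.1] v [130.5 163.7 196.9] hz [ 15.5  30.6 100.1]
   plane 165 n(u,v,z) [0.713 0.01  0.701] tilt of z in uz deg 44.5 c hx,v,hz [ 16.9 157.9  28.9]
   plane 53 n(u,v,z) [ 0.04  -0.999  0.017] tilt of z in uz deg 22.2 c hx,v,hz [  3.2 182.9  41.1]
side 283 hx [-25.5   3.5  19.9] v [115.2 127.5 173.7] hz [16.4 42.6 91.3]
   plane 110 n(u,v,z) [-0.001  0.998  0.059] tilt of z in uz deg 90.8 c hx,v,hz [ -4.1 126.1  51.7]
   plane 80 n(u,v,z) [ 0.747 -0.017  0.665] tilt of z in uz deg 41.7 c hx,v,hz [ 16.3 148.7  30.8]
```

View pics/q4_scene.png

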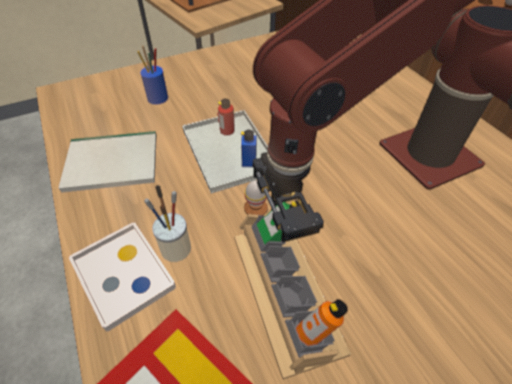

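```bash
python3 -m inch '[[[-2,0,0],0],[[-3,0.5,0],0],[[0,3,0],0],[[0,4,0],0],[[0,0,0],0]]' - 8; python3 - <<'E'
from h import *
go(454.7,91.5,77.5,82)
E
```

```text
clock: 8.7
position: [0.4543, 0.0917, 0.1359]
orientation: [-1.121, 1.264, 1.087]
force: [-0.2, -0.4, -2.7]
opening: 0.0558
t 8.7 cur [454.3  91.7 135.9] phi 82.0 open 55.8 F [-0.2 -0.4 -2.7] tiltx [ 0.019 -0.01  -1.   ]
[[[5.84,0.08,0.02],np.float64(-0.0)]]
```

```bash
python3 -m inch '[[[3,0,0],0],[[2.6,0,0],0],[[0,0,0],0],[[0,0,0],0]]'; python3 - <<'E'
from h import *
go(454.7,91.5,77.5,82)
g=optics.grab_frame('side')['img'][90:220,190:300];save(cv2.resize(g,None,fx=4.5,fy=4.5,interpolation=cv2.INTER_CUBIC),'p5.png')
E
```

```text
clock: 9.2
position: [0.4612, 0.0907, 0.082]
orientation: [-1.125, 1.257, 1.08]
force: [0.3, 0.4, -2.2]
opening: 0.0559
t 9.2 cur [461.2  90.7  82. ] phi 81.9 open 55.9 F [ 0.3  0.4 -2.2] tiltx [ 0.029 -0.01  -1.   ]
[[[0.43,0.66,-0.01],np.float64(-0.1)]]
```

View pics/p5.png

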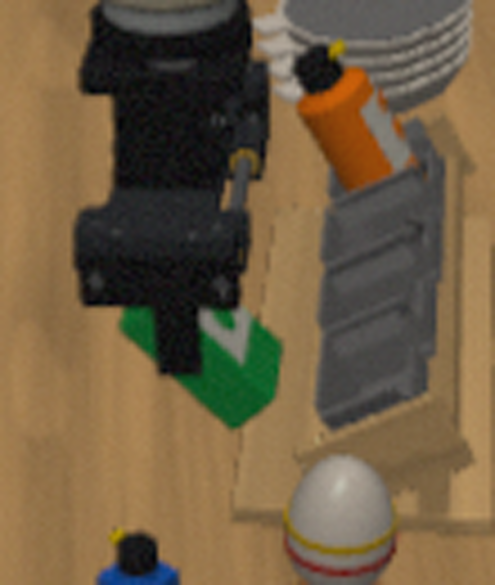

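```bash
python3 -m inch '[[[0.3,-0.7,0],0],[[0,-0.6,0],0],[[0,-0.6,0],0],[[0,-0.5,0],0],[[0,0,0],0]]'; python3 - <<'E'
from h import *
go(485.4,87.1,77.5,82)
g=optics.grab_frame('side')['img'][90:220,190:300];save(cv2.resize(g,None,fx=4.5,fy=4.5,interpolation=cv2.INTER_CUBIC),'p6.png')
E
```

```text
clock: 9.88
position: [0.4878, 0.0871, 0.0814]
orientation: [-1.125, 1.255, 1.079]
force: [1.1, 0.3, -2.1]
opening: 0.0561
t 9.88 cur [487.8  87.1  81.4] phi 81.9 open 56.1 F [ 1.1  0.3 -2.1] tiltx [ 0.031 -0.01  -0.999]
[[[0.39,0.25,-0.03],np.float64(-0.1)]]
```

View pics/p6.png

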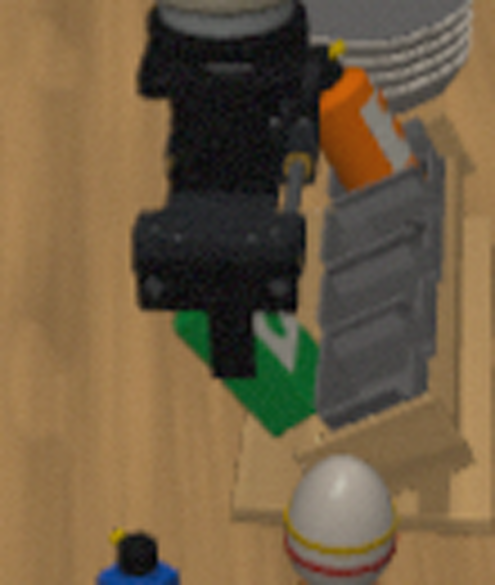

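```bash
python3 -m inch '[[[0,-0.5,0],0],[[0,-0.5,0],0],[[0,0,0],0]]'; python3 - <<'E'
from h import *
go(485.4,87.1,77.5,82)
g=optics.grab_frame('side')['img'][90:220,190:300];save(cv2.resize(g,None,fx=4.5,fy=4.5,interpolation=cv2.INTER_CUBIC),'p7.png')
heldview((515,84),50,80,'q7')
E
```

```text
clock: 10.3
position: [0.4973, 0.0858, 0.0813]
orientation: [-1.125, 1.256, 1.08]
force: [-0.6, -0.2, -1.4]
opening: 0.0558
t 10.3 cur [497.3  85.8  81.3] phi 81.9 open 55.8 F [-0.6 -0.2 -1.4] tiltx [ 0.029 -0.01  -1.   ]
[[[0.34,1.21,-0.03],np.float64(-0.1)]]
wrist 2877 hx [-55.  -42.7 -30.9] v [126.6 145.1 182.2] hz [ 91.5 104.3 127.6]
   plane 2659 n(u,v,z) [-0.53   0.004  0.848] tilt of z in uz deg 122.0 c hx,v,hz [-42.8 154.6 104.3]
   plane 79 n(u,v,z) [-0.545  0.085  0.834] tilt of z in uz deg 123.1 c hx,v,hz [-42.  158.6 103.9]
scene 126 hx [-44.1 -26.4 -20.4] v [135.7 182.2 188.6] hz [29.5 44.5 74.9]
   plane 85 n(u,v,z) [0.041 0.999 0.02 ] tilt of z in uz deg 26.3 c hx,v,hz [-31.4 182.6  48. ]
   plane 37 n(u,v,z) [ 0.878 -0.005  0.479] tilt of z in uz deg 28.6 c hx,v,hz [-21.9 156.3  49.3]
side 278 hx [-53.9 -39.5 -22.1] v [114.7 126.7 163.6] hz [ 23.9  50.5 105. ]
   plane 148 n(u,v,z) [0.042 0.998 0.038] tilt of z in uz deg 42.5 c hx,v,hz [-39.9 126.5  54.1]
   plane 49 n(u,v,z) [ 0.144 -0.988  0.06 ] tilt of z in uz deg 22.5 c hx,v,hz [-38.5 126.5  56.3]
```

View pics/p7.png

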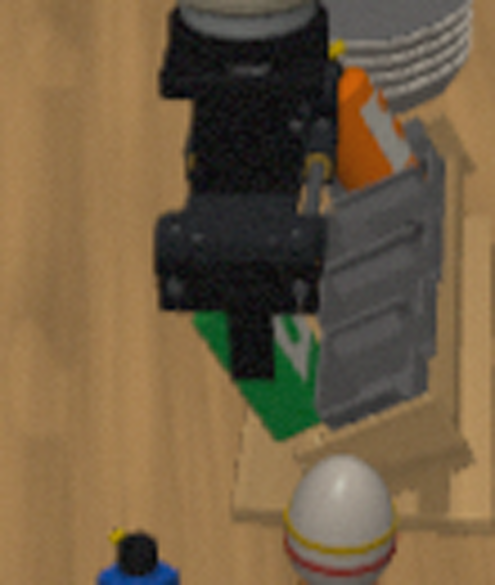

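```bash
python3 -m inch '[[[-2.4,1.4,0],0],[[-1,-1.7,0],0],[[-1,-1.8,0],0],[[0,0,0],0],[[0,0,0],0]]'; python3 - <<'E'
from h import *
go(517.7,82.9,125.4,82)
heldview((525,82),50,80,'q8')
E
```

```text
clock: 11.12
position: [0.5174, 0.0833, 0.1277]
orientation: [-1.126, 1.254, 1.078]
force: [-0.5, -0.9, -2.6]
opening: 0.0561
t 11.12 cur [517.4  83.3 127.7] phi 82.0 open 56.1 F [-0.5 -0.9 -2.6] tiltx [ 0.032 -0.01  -0.999]
[[[0.23,-0.03,-0.03],np.float64(-0.0)]]
wrist 2880 hx [-14.4  -2.1   9.7] v [126.9 146.2 182.6] hz [120.2 134.3 157.5]
   plane 2665 n(u,v,z) [-0.531  0.005  0.848] tilt of z in uz deg 122.1 c hx,v,hz [ -2.3 155.  134.3]
   plane 73 n(u,v,z) [-0.525 -0.001  0.851] tilt of z in uz deg 121.7 c hx,v,hz [  2.  159.5 132.3]
scene 272 hx [-3.5 18.3 34.6] v [132.8 177.4 188.8] hz [ 55.2  68.1 116.5]
   plane 155 n(u,v,z) [0.838 0.018 0.545] tilt of z in uz deg 33.0 c hx,v,hz [ 18.7 160.8  67.9]
   plane 90 n(u,v,z) [-0.006 -1.     0.003] tilt of z in uz deg 157.4 c hx,v,hz [  7.2 183.1  72.9]
side 359 hx [-12.9   3.3  19.5] v [114.3 127.2 173.8] hz [ 53.4  77.3 137.1]
   plane 172 n(u,v,z) [ 0.032 -0.999  0.01 ] tilt of z in uz deg 17.1 c hx,v,hz [  1.4 126.8  86. ]
   plane 61 n(u,v,z) [0.813 0.003 0.583] tilt of z in uz deg 35.6 c hx,v,hz [ 17.3 147.   72.2]
```

```bash
python3 -m inch '[[[1.3,-0.65,0],0],[[1.4,-0.7,0],0],[[0,0,0],0],[[0,0,0],0]]'; python3 - <<'E'
from h import *
go(517.4+13.2,83.3-2.3,127.7-27,82)
heldview((535,80),50,80,'q9')
g=cv2.imread('pics/q9_side.png')[90:220,210:320];cv2.imwrite('pics/p9.png',cv2.resize(g,None,fx=4.5,fy=4.5,interpolation=cv2.INTER_CUBIC))
E
```

```text
clock: 11.78
position: [0.531, 0.0811, 0.0973]
orientation: [-1.125, 1.256, 1.08]
force: [0.0, -0.1, -2.2]
opening: 0.0562
t 11.78 cur [531.   81.1  97.3] phi 82.0 open 56.2 F [ 0.  -0.1 -2.2] tiltx [ 0.029 -0.01  -1.   ]
[[[-0.34,0.02,-0.01],np.float64(-0.0)]]
wrist 2883 hx [-17.5  -5.3   6.6] v [126.7 145.8 182.3] hz [ 87.3 101.2 124.4]
   plane 2646 n(u,v,z) [-0.527  0.006  0.85 ] tilt of z in uz deg 121.8 c hx,v,hz [ -5.4 154.7 101.2]
   plane 99 n(u,v,z) [-0.501  0.007  0.865] tilt of z in uz deg 120.1 c hx,v,hz [ -4.7 151.6  99.1]
scene 223 hx [-8.3 15.1 65.6] v [130.6 170.  201.5] hz [ 22.4  35.4 110.9]
   plane 138 n(u,v,z) [0.867 0.01  0.498] tilt of z in uz deg 29.9 c hx,v,hz [ 15.5 157.4  33.4]
   plane 70 n(u,v,z) [-0.024 -1.     0.001] tilt of z in uz deg 177.9 c hx,v,hz [  5.3 182.6  44. ]
side 293 hx [-15.7  -0.5  15.6] v [116.3 127.  171.4] hz [ 24.3  48.  102.2]
   plane 139 n(u,v,z) [ 0.02  -1.     0.008] tilt of z in uz deg 21.7 c hx,v,hz [ -2.7 126.5  58.7]
   plane 62 n(u,v,z) [ 0.85  -0.014  0.526] tilt of z in uz deg 31.7 c hx,v,hz [ 14.5 149.   37.5]
```

View pics/p9.png

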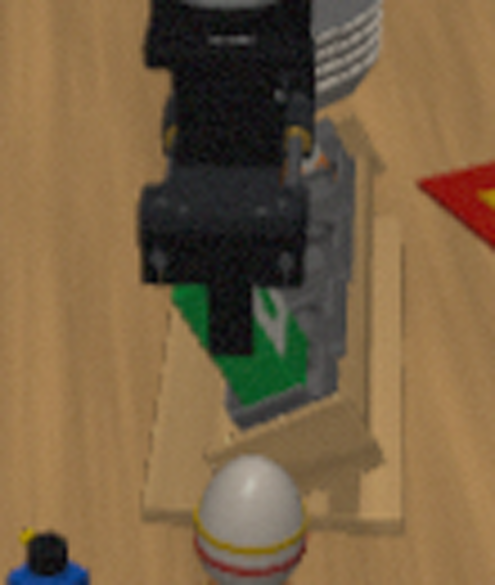

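```bash
python3 -m inch '[[[0.75,-0.43,0],0],[[0.75,-0.43,0],0],[[0.2,0,0],0],[[0,0,0],0]]'; python3 - <<'E'
from h import *
go(540,79.8,82,82)
heldview((540,80),50,80,'q10')
E
```

```text
clock: 12.42
position: [0.5402, 0.0799, 0.0832]
orientation: [-1.125, 1.257, 1.081]
force: [-3.0, -0.3, 0.5]
opening: 0.056
t 12.43 cur [540.2  79.9  83.2] phi 82.0 open 56.0 F [-3.  -0.3  0.5] tiltx [ 0.028 -0.01  -1.   ]
[[[0.12,0.02,-0.01],np.float64(0.0)]]
wrist 4440 hx [-25.4  -6.    5.2] v [127.5 157.5 182. ] hz [ 72.9  92.5 101.2]
   plane 3678 n(u,v,z) [-0.627  0.002  0.779] tilt of z in uz deg 128.8 c hx,v,hz [ -8.8 154.7  92.4]
   plane 376 n(u,v,z) [0.344 0.012 0.939] tilt of z in uz deg 69.9 c hx,v,hz [  2.1 156.8  93.1]
scene 218 hx [-9.6 15.1 18.8] v [130.4 152.2 183.5] hz [ 15.1  29.3 100.6]
   plane 159 n(u,v,z) [ 0.776 -0.005  0.631] tilt of z in uz deg 39.1 c hx,v,hz [ 13.9 155.4  36.8]
   plane 26 n(u,v,z) [ 0.756 -0.003  0.655] tilt of z in uz deg 40.9 c hx,v,hz [  8.8 159.3  51.2]
side 260 hx [-23.3  -6.5  16.8] v [115.2 127.2 175.1] hz [16.9 45.9 90.4]
   plane 116 n(u,v,z) [0.017 1.    0.013] tilt of z in uz deg 37.1 c hx,v,hz [ -9.1 126.8  61.2]
   plane 63 n(u,v,z) [ 0.79  -0.011  0.613] tilt of z in uz deg 37.8 c hx,v,hz [ 14.5 153.   28.5]
```

```bash
python3 -m inch '[[[-1.5,0.6,0],0],[[-3.5,0.6,0],0],[[0,3,0],0],[[0,3.5,0],0],[[0,0,0],0],[[2.5,0,0],0],[[2.4,0,0],0],[[0,0,0],0]]'; python3 -c "
from h import *
go(501,85.3,80,82)"
```

```text
clock: 13.58
position: [0.4667, 0.0911, 0.0882]
orientation: [-1.13, 1.246, 1.072]
force: [0.6, -0.4, -2.7]
opening: 0.0559
t 13.57 cur [466.7  91.1  88.2] phi 82.0 open 55.9 F [ 0.6 -0.4 -2.7] tiltx [ 0.042 -0.01  -0.999]
[[[0.97,-3.44,-0.09],np.float64(-0.0)]]
```

```bash
python3 -m inch '[[[0.6,-0.8,0],0],[[0,-0.8,0],0],[[0,-0.7,0],0],[[0,-0.6,0],0],[[0,-0.4,0],0],[[0,0,0],0]]'; python3 -c "
from h import *
go(501,85.3,80,82)
heldview((518,84),50,80,'q11')"
```

```text
clock: 14.32
position: [0.5016, 0.0865, 0.087]
orientation: [-1.128, 1.249, 1.076]
force: [0.0, -0.0, -2.1]
opening: 0.056
t 14.32 cur [501.6  86.5  87. ] phi 82.0 open 56.0 F [ 0.  -0.  -2.1] tiltx [ 0.037 -0.009 -0.999]
[[[0.7,0.07,-0.12],np.float64(-0.0)]]
wrist 4653 hx [-59.7 -40.  -25.5] v [128.9 155.5 182.8] hz [ 89.4 119.9 130.3]
   plane 4003 n(u,v,z) [-0.587  0.001  0.81 ] tilt of z in uz deg 125.9 c hx,v,hz [-42.8 155.8 119.8]
   plane 318 n(u,v,z) [0.16  0.002 0.987] tilt of z in uz deg 80.8 c hx,v,hz [-31.9 155.6 120.1]
scene 230 hx [-43.7 -21.9   0.8] v [134.  157.5 185.9] hz [ 42.   54.  145.6]
   plane 164 n(u,v,z) [0.8   0.006 0.6  ] tilt of z in uz deg 36.9 c hx,v,hz [-22.7 157.   63.4]
   plane 27 n(u,v,z) [-0.157  0.988  0.012] tilt of z in uz deg 175.6 c hx,v,hz [-27.5 184.2  60.4]
side 328 hx [-56.3 -40.  -20.6] v [115.9 127.9 173.8] hz [ 40.2  60.7 114.4]
   plane 165 n(u,v,z) [ 0.021 -1.     0.019] tilt of z in uz deg 42.2 c hx,v,hz [-42.1 127.5  74.7]
   plane 72 n(u,v,z) [ 0.819 -0.013  0.573] tilt of z in uz deg 35.0 c hx,v,hz [-22.1 149.9  51.9]
```

```bash
python3 -m inch '[[[0,1.8,0],0],[[1.4,0.4,0],0],[[0,0,0],0],[[0.2,-0.8,0],0],[[0,-0.8,0],0],[[0,-0.6,0],0],[[0,-0.5,0],0],[[0,0,0],0]]'; python3 -c "
from h import *
go(501,85.3,80,82)
heldview((518,84),50,80,'q12')"
```

```text
clock: 15.48
position: [0.5119, 0.0849, 0.071]
orientation: [-1.129, 1.246, 1.072]
force: [-0.7, -1.1, -1.9]
opening: 0.0561
t 15.47 cur [511.9  84.9  71. ] phi 81.9 open 56.1 F [-0.7 -1.1 -1.9] tiltx [ 0.042 -0.009 -0.999]
[[[-0.95,1.05,-0.12],np.float64(-0.1)]]
wrist 4498 hx [-56.8 -38.1 -26.9] v [128.6 148.8 182.7] hz [ 98.4 101.3 123.1]
   plane 4108 n(u,v,z) [-0.542  0.002  0.84 ] tilt of z in uz deg 122.8 c hx,v,hz [-40.3 155.8 101.3]
   plane 208 n(u,v,z) [0.255 0.005 0.967] tilt of z in uz deg 75.2 c hx,v,hz [-30.2 156.1 102.6]
scene 74 hx [-39.6 -26.6 -21.5] v [138.2 150.8 185.9] hz [ 26.   95.1 106.6]
   plane 40 n(u,v,z) [0.828 0.002 0.561] tilt of z in uz deg 34.1 c hx,v,hz [-25.1 154.9  75.9]
side 244 hx [-54.3 -42.6 -22.9] v [117.9 127.4 161.4] hz [21.6 49.7 92.4]
   plane 141 n(u,v,z) [-0.023 -1.     0.007] tilt of z in uz deg 162.3 c hx,v,hz [-42.9 127.6  54.1]
   plane 48 n(u,v,z) [-0.003  0.996  0.088] tilt of z in uz deg 91.7 c hx,v,hz [-42.3 127.   60.7]
```

```bash
python3 -m inch '[[[0,-0.5,0],0],[[0,-0.2,0],0],[[0,0,0],0]]'; python3 -c "
from h import *
go(501,85.3,80,82)
heldview((518,84),50,80,'q13')" | grep -v 'side'
```

```text
clock: 16.0
position: [0.5162, 0.0843, 0.0702]
orientation: [-1.127, 1.249, 1.076]
force: [-1.1, 0.1, -1.0]
opening: 0.0556
t 16.0 cur [516.2  84.3  70.2] phi 82.0 open 55.6 F [-1.1  0.1 -1. ] tiltx [ 0.037 -0.009 -0.999]
[[[-1.03,1.49,-0.11],np.float64(-0.0)]]
wrist 4559 hx [-51.  -33.5 -20.6] v [128.6 163.1 182.8] hz [ 95.9  99.3 122.2]
   plane 4236 n(u,v,z) [-0.466  0.003  0.885] tilt of z in uz deg 117.8 c hx,v,hz [-34.9 155.9  99.3]
   plane 172 n(u,v,z) [-0.453  0.006  0.891] tilt of z in uz deg 116.9 c hx,v,hz [-27.8 153.7  97. ]
scene 37 hx [-32.3 -20.7 -17.9] v [140.2 148.9 173.6] hz [ 48.5  97.7 103.3]
   plane 129 n(u,v,z) [ 0.022 -1.     0.012] tilt of z in uz deg 28.1 c hx,v,hz [-41.6 127.8  53.7]
   plane 50 n(u,v,z) [ 0.016 -1.     0.006] tilt of z in uz deg 20.4 c hx,v,hz [-40.4 125.3  50.1]
```

```bash
python3 -m inch '[[[-2.4,1.4,0],0],[[-0.9,-1.5,-0.1],0],[[-0.9,-1.5,-0.1],0],[[0,0,0],0],[[0,0,0],0]]'; python3 -c "
from h import *
go(533.2,80.4,112.4,82)
go(546.1,78.6,89.9,82,2)"
```

```text
clock: 16.77
position: [0.5341, 0.08, 0.1162]
orientation: [-1.132, 1.242, 1.069]
force: [-0.7, -0.0, -2.2]
opening: 0.0559
t 16.77 cur [534.1  80.  116.2] phi 82.0 open 55.9 F [-0.7 -0.  -2.2] tiltx [ 0.047 -0.009 -0.999]
[[[0.37,0.12,0.03],np.float64(-0.0)]]
t 16.77 cur [534.1  80.  116.2] phi 82.0 open 55.9 F [-0.7 -0.  -2.2] tiltx [ 0.047 -0.009 -0.999]
[[[1.34,-0.54,0.02],np.float64(-0.0)],[[1.34,-0.54,0.02],np.float64(-0.0)]]
```

```bash
python3 -m inch '[[[1.3,-0.55,0],0],[[1,-0.4,0],0],[[0,0,0],0],[[0,0,0],0]]'; python3 -c "
from h import *
go(546.1,78.6,89.9,82)
heldview((550,80),50,80,'q14')"
```

```text
clock: 17.27
position: [0.5443, 0.0784, 0.0904]
orientation: [-1.132, 1.243, 1.069]
force: [-0.0, -0.8, -0.5]
opening: 0.0561
t 17.27 cur [544.3  78.4  90.4] phi 82.0 open 56.1 F [-0.  -0.8 -0.5] tiltx [ 0.046 -0.009 -0.999]
[[[0.06,-0.17,0.04],np.float64(-0.0)]]
wrist 4597 hx [-17.    0.9  13.5] v [126.7 161.7 181.1] hz [ 98.9 102.3 125. ]
   plane 4204 n(u,v,z) [-0.484  0.002  0.875] tilt of z in uz deg 118.9 c hx,v,hz [ -0.7 153.9 102.4]
   plane 235 n(u,v,z) [-0.469  0.002  0.883] tilt of z in uz deg 118.0 c hx,v,hz [  3.6 158.8 100.3]
scene 175 hx [ 5.8 13.6 74.2] v [130.5 153.7 202.2] hz [ 22.6  35.1 116.3]
   plane 136 n(u,v,z) [0.868 0.001 0.496] tilt of z in uz deg 29.7 c hx,v,hz [ 13.6 154.5  44.9]
side 270 hx [-16.7  -3.4  13.6] v [114.3 126.  171.3] hz [24.1 50.3 94.1]
   plane 135 n(u,v,z) [-0.012 -1.     0.007] tilt of z in uz deg 151.5 c hx,v,hz [ -5.  125.5  62.2]
   plane 51 n(u,v,z) [ 0.872 -0.007  0.489] tilt of z in uz deg 29.3 c hx,v,hz [ 12.7 149.1  34.1]
```

```bash
python3 -m inch '[[[0.8,-0.4,0],0],[[0.7,-0.4,0],0],[[0.2,0,0],0],[[0,0,0],0]]'; python3 -c "
from h import *
go(546.1,78.6,89.9,82)
heldview((550,80),50,80,'q15')"
```

```text
clock: 17.92
position: [0.553, 0.0795, 0.0771]
orientation: [-1.128, 1.242, 1.073]
force: [-2.1, -3.2, -0.7]
opening: 0.0555
t 17.93 cur [553.   79.5  77.1] phi 82.0 open 55.5 F [-2.1 -3.2 -0.7] tiltx [ 0.044 -0.006 -0.999]
[[[-1.31,0.62,-0.19],np.float64(0.0)]]
wrist 4599 hx [-16.3   1.4  14.2] v [128.8 148.  183.4] hz [ 72.7  86.5 109. ]
   plane 4269 n(u,v,z) [-0.481  0.002  0.876] tilt of z in uz deg 118.8 c hx,v,hz [ -0.  156.1  86.5]
   plane 166 n(u,v,z) [-0.467  0.005  0.884] tilt of z in uz deg 117.9 c hx,v,hz [  5.9 152.   84.3]
scene 120 hx [ 4.5 14.4 75.8] v [132.  153.4 207.9] hz [ 10.8  22.6 126.1]
   plane 83 n(u,v,z) [ 0.873 -0.013  0.487] tilt of z in uz deg 29.1 c hx,v,hz [ 14.5 154.9  35.7]
side 184 hx [-16.2  -4.8  14.5] v [115.6 128.1 178.6] hz [10.5 53.5 79.4]
   plane 93 n(u,v,z) [0.038 0.998 0.04 ] tilt of z in uz deg 46.7 c hx,v,hz [ -7.4 127.7  56. ]
   plane 36 n(u,v,z) [0.873 0.013 0.488] tilt of z in uz deg 29.2 c hx,v,hz [ 13.2 157.1  20.3]
```

```bash
python3 -m inch '[[[0,0,0],0],[[0,0,0],0],[[0,0,0],0]]' 0.25; python3 -c "
from h import *
go(546.1,78.6,89.9,82)
heldview((550,80),50,80,'q16')"
```

```text
clock: 18.45
position: [0.553, 0.0795, 0.0772]
orientation: [-1.127, 1.242, 1.073]
force: [-3.1, 1.1, 3.7]
opening: 0.057
t 18.45 cur [553.   79.5  77.2] phi 82.0 open 57.0 F [-3.1  1.1  3.7] tiltx [ 0.043 -0.005 -0.999]
[[[-1.3,0.61,-0.18],np.float64(-0.0)]]
wrist 4360 hx [-17.9  -0.1  11.9] v [128.3 163.3 182.9] hz [ 65.1  83.6 105.3]
   plane 4039 n(u,v,z) [-0.503 -0.002  0.864] tilt of z in uz deg 120.2 c hx,v,hz [ -1.8 155.8  83.6]
   plane 128 n(u,v,z) [ 0.18  -0.004  0.984] tilt of z in uz deg 79.6 c hx,v,hz [  9.1 156.4  83.8]
scene 115 hx [ 1.9 13.2 74.6] v [133.3 151.1 209.6] hz [  9.9  21.4 126. ]
   plane 82 n(u,v,z) [ 0.853 -0.003  0.522] tilt of z in uz deg 31.5 c hx,v,hz [ 13.  153.3  35.6]
side 187 hx [-16.8  -6.3  13.6] v [116.2 127.9 176. ] hz [ 9.6 54.6 79.6]
   plane 91 n(u,v,z) [ 0.004 -1.     0.023] tilt of z in uz deg 80.7 c hx,v,hz [ -7.5 127.8  57.8]
   plane 30 n(u,v,z) [-0.008 -1.     0.007] tilt of z in uz deg 138.9 c hx,v,hz [ -7.6 125.3  60.6]
```

```bash
python3 -m inch '[[[0,0,0],0],[[0,0,0],0]]' 0.25 20
```

```text
clock: 18.85
position: [0.5529, 0.0794, 0.0771]
orientation: [-1.128, 1.242, 1.074]
force: [-2.7, 0.0, 3.5]
opening: 0.0578
```

```bash
python3 -m inch '[[[-0.4,0.2,0],0],[[0,0,0],0],[[0,0,0],0]]' 0.25 20
```

```text
clock: 19.23
position: [0.5512, 0.0801, 0.0804]
orientation: [-1.128, 1.24, 1.073]
force: [-0.7, -0.1, -0.1]
opening: 0.0649
```

Free now (65 mm). Lifting clear and moving back to the tray for the blue bottle.

```bash
python3 -m inch '[[[-2,1,0],0],[[-4,1,0],0],[[-5,0,0],0],[[0,0,0],0]]'; python3 -c "
from h import *
heldview((550,80),50,80,'q17')
go(477,-188.5,190,62.5)"
```

```text
clock: 19.73
position: [0.5258, 0.0827, 0.1917]
orientation: [-1.127, 1.242, 1.072]
force: [-0.3, -0.5, 0.0]
opening: 0.0651
wrist 1356 hx [-17.6   0.4  12.6] v [128.9 153.3 182.3] hz [ 74.3  83.7 106.9]
   plane 1168 n(u,v,z) [-0.492 -0.003  0.871] tilt of z in uz deg 119.5 c hx,v,hz [ -1.5 156.   83.6]
   plane 69 n(u,v,z) [-0.508 -0.025  0.861] tilt of z in uz deg 120.6 c hx,v,hz [  3.2 152.3  86. ]
scene 443 hx [-11.4   9.   15.1] v [133.3 174.  185.5] hz [10.7 74.2 90. ]
   plane 162 n(u,v,z) [0.012 1.    0.02 ] tilt of z in uz deg 60.4 c hx,v,hz [  1.4 184.   58.5]
   plane 134 n(u,v,z) [ 0.857 -0.016  0.515] tilt of z in uz deg 31.0 c hx,v,hz [ 13.3 156.3  49.3]
side 432 hx [-16.7   1.5  13.7] v [124.  128.9 176. ] hz [11.5 65.5 89.6]
   plane 172 n(u,v,z) [-0.034  0.999  0.024] tilt of z in uz deg 144.8 c hx,v,hz [ -2.2 127.9  57.4]
   plane 72 n(u,v,z) [ 0.857 -0.049  0.514] tilt of z in uz deg 31.0 c hx,v,hz [ 11.7 152.5  54.3]
t 19.88 cur [522.2  82.7 185.8] phi 81.9 open 65.5 F [-0.7 -0.4 -0.2] tiltx [ 0.033 -0.006 -0.999]
[[[-0.09,0.13,-5.5],np.float64(3.9)],[[-0.09,-0.24,-5.49],np.float64(3.9)],[[-0.09,-0.61,-5.46],np.float64(3.9)],[[-0.09,-0.98,-5.41],np.float64(3.9)],[[-0.09,-1.35,-5.33],np.float64(3.9)]]
```

View pics/q17_side.png

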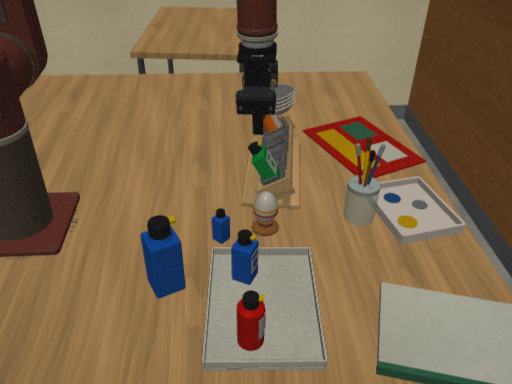

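```bash
python3 -m inch '[[[0,0.1,-5.5],3.9],[[0,-0.25,-5.5],3.9],[[0,-0.6,-5.5],3.9],[[0,-1,-5.4],3.9],[[0,-1.4,-5.3],3.9],[[0,0,0],0],[[0,0,0],0]]' 0; python3 -c "
from h import *
go(477,-188.5,190,62.5)
s=telemetry.sense();f=optics.grab_frame('wrist')
blobs(s,f,(.477,-.1885))
blobs(s,f,(.478,-.342))
save(f['img'],'w3.png')"
```

```text
clock: 20.75
position: [0.4696, -0.1937, 0.1723]
orientation: [-0.844, 1.387, 0.835]
force: [0.3, 0.1, -0.8]
opening: 0.0871
t 20.75 cur [ 469.6 -193.7  172.3] phi 61.9 open 87.1 F [ 0.3  0.1 -0.8] tiltx [ 0.015  0.002 -1.   ]
[[[-1.75,-0.43,0.82],np.float64(-0.6)]]
cap 764 circ [ 475.7 -188.4] 12.9 mean [ 474.9 -188. ] rect ((475.59381103515625, -188.2444305419922), (24.776695251464844, 24.387914657592773), 61.50679016113281) z 111.0
lip 99 circ [ 490.2 -196.1] 5.8 mean [ 490.5 -196.1] rect ((490.3772277832031, -195.92047119140625), (9.073114395141602, 7.988751411437988), 62.164337158203125) z 110.2
top 952 circ [ 475.5 -188.4] 25.6 mean [ 468.8 -185.2] rect ((475.2743835449219, -188.02101135253906), (37.796592712402344, 37.782127380371094), 61.747764587402344) z 87.1
top 163 circ [ 461.7 -329.5] 11.7 mean [ 461.5 -328.3] rect ((461.4982604980469, -329.3822326660156), (23.47981834411621, 7.277283191680908), 59.40030288696289) z 87.5
```

```bash
python3 -m inch '[[[3,-0.3,0.75],0],[[3,0,0],0],[[0,0,0],0],[[0,0,0],0]]'; python3 -c "
from h import *
go(476,-188.3,56,62)"
```

```text
clock: 21.3
position: [0.4784, -0.1829, 0.1113]
orientation: [-0.851, 1.384, 0.842]
force: [0.2, 0.2, -0.0]
opening: 0.0872
t 21.3 cur [ 478.4 -182.9  111.3] phi 62.5 open 87.2 F [ 0.2  0.2 -0. ] tiltx [ 0.015  0.003 -1.   ]
[[[5.52,0.03,-0.64],np.float64(0.5)]]
```

```bash
python3 -m inch '[[[2.5,0,-0.6],0.4],[[2.5,0,0],0],[[0,0,0],0],[[0,0,0],0]]'; python3 -c "
from h import *
go(476,-188.3,56,62)"
```

```text
clock: 21.8
position: [0.481, -0.189, 0.0669]
orientation: [-0.854, 1.381, 0.831]
force: [0.7, -0.2, 0.4]
opening: 0.0875
t 21.8 cur [ 481.  -189.    66.9] phi 62.2 open 87.5 F [ 0.7 -0.2  0.4] tiltx [ 0.024 -0.002 -1.   ]
[[[1.08,0.5,-0.18],np.float64(0.2)]]
```

```bash
python3 -m inch '[[[1.1,0.5,-0.2],0.2],[[0,0,0],0],[[0,0,0],0]]'; python3 -c "
from h import *
go(476,-188.3,56,62)"
```

```text
clock: 22.18
position: [0.477, -0.1892, 0.0577]
orientation: [-0.854, 1.38, 0.826]
force: [-0.3, 0.2, -0.5]
opening: 0.0869
t 22.18 cur [ 477.  -189.2   57.7] phi 62.0 open 86.9 F [-0.3  0.2 -0.5] tiltx [ 0.027 -0.004 -1.   ]
[[[0.17,0.14,0.03],np.float64(0.0)]]
```

```bash
python3 -m inch '[[[0.2,0,0],0],[[0,0,0],0],[[0,0,0],0],[[0,0,0],0],[[0,0,0],0]]' 1 12; python3 -m inch '[[[-2,0,0],0],[[-4,0,0],0],[[-5,0,0],0],[[-4,0,0],0],[[0,0,0],0]]'; python3 -c "
from h import *
go(575,148,190,82)"
```

```text
clock: 22.8
position: [0.4774, -0.1894, 0.056]
orientation: [-0.854, 1.379, 0.825]
force: [-0.9, 0.2, -1.0]
opening: 0.0453
clock: 23.42
position: [0.4717, -0.1879, 0.2083]
orientation: [-0.851, 1.382, 0.829]
force: [-0.1, -0.2, -1.7]
opening: 0.0398
t 23.43 cur [ 471.7 -187.9  208.3] phi 62.0 open 39.8 F [-0.1 -0.2 -1.7] tiltx [ 0.024 -0.002 -1.   ]
[[[0.33,1.11,5.75],np.float64(-3.3)],[[0.33,0.78,5.8],np.float64(-3.3)],[[0.33,0.44,5.84],np.float64(-3.3)],[[0.33,0.1,5.85],np.float64(-3.3)],[[0.33,-0.24,5.85],np.float64(-3.3)],[[0.33,-0.58,5.83],np.float64(-3.3)]]
```

```bash
python3 -m inch '[[[-0.4,1.1,5.8],-3.3],[[-0.4,0.8,5.8],-3.3],[[-0.3,0.4,5.8],-3.3],[[-0.3,0.1,5.8],-3.3],[[-0.2,-0.3,5.8],-3.4],[[0,-0.6,5.7],-3.4],[[0,0,0],0],[[0,0,0],0]]'; python3 -c "
from h import *
go(572.3,149,150,82)"
```

```text
clock: 24.42
position: [0.5712, 0.1545, 0.2122]
orientation: [-1.116, 1.266, 1.105]
force: [-0.2, 0.3, -1.1]
opening: 0.0396
t 24.43 cur [571.2 154.5 212.2] phi 82.4 open 39.6 F [-0.2  0.3 -1.1] tiltx [ 0.007 -0.003 -1.   ]
[[[3.11,-0.07,-0.26],np.float64(0.2)],[[3.11,-0.07,-0.26],np.float64(0.2)]]
```

```bash
python3 -m inch '[[[3,-0.1,-0.5],0.3],[[3,0,0],0],[[0,0,0],0],[[0,0,0],0]]'; python3 -c "
from h import *
go(572.3,149,120,82)
heldview((572,149),105,125,'r1')"
```

```text
clock: 24.92
position: [0.5709, 0.1436, 0.15]
orientation: [-1.107, 1.273, 1.096]
force: [-0.2, -1.0, -1.6]
opening: 0.0399
t 24.93 cur [570.9 143.6 150. ] phi 81.7 open 39.9 F [-0.2 -1.  -1.6] tiltx [ 0.005 -0.004 -1.   ]
[[[3.0,-0.05,0.56],np.float64(-0.3)]]
wrist 4704 hx [ 6.8 43.  75.5] v [202.6 222.1 241.3] hz [ 57.2 114.6 124.5]
   plane 3039 n(u,v,z) [-1.     0.002  0.029] tilt of z in uz deg 178.4 c hx,v,hz [ 31.9 222.   98.2]
   plane 1149 n(u,v,z) [0.028 0.005 1.   ] tilt of z in uz deg 88.4 c hx,v,hz [ 54.  222.3 118. ]
scene 135 hx [ 32.3  53.5 118.8] v [215.7 242.  280.2] hz [ 39.6  68.2 144.2]
   plane 118 n(u,v,z) [-0.065 -0.998  0.011] tilt of z in uz deg 170.4 c hx,v,hz [ 53.7 242.   67.7]
side 457 hx [10.2 40.3 77.9] v [190.5 202.5 221.1] hz [ 35.8  73.8 125. ]
   plane 235 n(u,v,z) [-0.003 -1.     0.015] tilt of z in uz deg 100.8 c hx,v,hz [ 39.8 202.7  70.9]
   plane 97 n(u,v,z) [-0.003 -1.     0.015] tilt of z in uz deg 100.1 c hx,v,hz [ 43.3 200.3  74.9]
```

```bash
python3 -m inch '[[[1.2,0,0.5],-0.2],[[1.2,0,0],0],[[0,0,0],0],[[0,0,0],0]]'; python3 -c "
from h import *
go(572.3,149,119,82)"
```

```text
clock: 25.58
position: [0.5734, 0.15, 0.1267]
orientation: [-1.112, 1.267, 1.098]
force: [-0.1, 0.4, 0.5]
opening: 0.0402
t 25.57 cur [573.4 150.  126.7] phi 82.0 open 40.2 F [-0.1  0.4  0.5] tiltx [ 0.009 -0.004 -1.   ]
[[[0.77,0.1,-0.12],np.float64(0.0)]]
```

```bash
python3 -m inch '[[[0.7,0.1,-0.1],0],[[0.2,0,0],0],[[0,0,0],0]]' - 10; python3 -m inch '[[[0.2,0.5,0],0],[[0.25,0.55,0],0],[[0.25,0.55,0],0],[[0.25,0.55,0],0],[[0,0,0],0]]'; python3 -c "
from h import *
go(572.3,149,119,82)
heldview((560,149),105,125,'r2')"
```

```text
clock: 25.95
position: [0.5746, 0.1499, 0.1222]
orientation: [-1.114, 1.262, 1.095]
force: [1.0, 0.0, -0.7]
opening: 0.0397
clock: 26.58
position: [0.5526, 0.1531, 0.1124]
orientation: [-1.115, 1.26, 1.093]
force: [-0.8, -0.1, 1.6]
opening: 0.0397
t 26.57 cur [552.6 153.1 112.4] phi 82.0 open 39.7 F [-0.8 -0.1  1.6] tiltx [ 0.017 -0.002 -1.   ]
[[[-0.62,-2.02,-0.13],np.float64(0.0)]]
wrist 2686 hx [-9.7  9.9 40.7] v [208.6 228.9 248.4] hz [ 38.   99.7 118.4]
   plane 1792 n(u,v,z) [-0.314 -0.004  0.95 ] tilt of z in uz deg 108.3 c hx,v,hz [ 13.6 228.6  99.3]
   plane 454 n(u,v,z) [ 0.952 -0.004  0.307] tilt of z in uz deg 17.9 c hx,v,hz [ -1.  229.4  79.2]
scene 271 hx [ 0.  28.3 84.4] v [211.6 248.7 267.9] hz [ 16.5  39.2 120.8]
   plane 160 n(u,v,z) [-0.048 -0.999  0.008] tilt of z in uz deg 170.5 c hx,v,hz [ 21.7 249.   45.6]
   plane 85 n(u,v,z) [ 0.959 -0.008  0.282] tilt of z in uz deg 16.4 c hx,v,hz [ 30.5 230.1  29.7]
side 288 hx [ 2.6 21.  39.9] v [198.2 208.8 229.7] hz [ 18.9  56.1 102.4]
   plane 133 n(u,v,z) [0.033 0.999 0.001] tilt of z in uz deg 1.2 c hx,v,hz [ 19.2 208.1  57.7]
   plane 75 n(u,v,z) [-0.002 -1.     0.002] tilt of z in uz deg 130.4 c hx,v,hz [ 21.7 210.7  56.3]
```

```bash
python3 -m inch '[[[0.35,0.5,0],0],[[0.35,0.5,0],0],[[0,0,0],0]]'; python3 -c "
from h import *
go(572.3,149,119,82)
heldview((555,149),105,125,'r3')"
```

```text
clock: 27.1
position: [0.5429, 0.1544, 0.1049]
orientation: [-1.115, 1.26, 1.093]
force: [-1.5, 0.5, 1.0]
opening: 0.0403
t 27.1 cur [542.9 154.4 104.9] phi 82.0 open 40.3 F [-1.5  0.5  1. ] tiltx [ 0.017 -0.002 -1.   ]
[[[-1.36,-3.02,-0.13],np.float64(0.0)]]
wrist 1912 hx [-11.6  -4.2  26.6] v [208.6 228.9 249.3] hz [ 87.   96.9 121.1]
   plane 1627 n(u,v,z) [-0.45   0.001  0.893] tilt of z in uz deg 116.7 c hx,v,hz [ -1.9 228.9  96.8]
   plane 124 n(u,v,z) [-0.413  0.006  0.911] tilt of z in uz deg 114.4 c hx,v,hz [ -3.9 226.4  94.6]
scene 307 hx [-7.2 24.  70.5] v [211.1 248.3 257.5] hz [ 16.1  38.8 116. ]
   plane 157 n(u,v,z) [0.026 1.    0.005] tilt of z in uz deg 10.4 c hx,v,hz [ 12.9 249.1  45.9]
   plane 119 n(u,v,z) [0.902 0.002 0.432] tilt of z in uz deg 25.6 c hx,v,hz [ 25.7 230.3  30.7]
side 238 hx [-8.5 17.6 28.5] v [193.5 209.4 237.6] hz [ 19.3  55.6 109.6]
   plane 97 n(u,v,z) [-0.001  1.     0.028] tilt of z in uz deg 91.9 c hx,v,hz [ 14.4 209.2  55.9]
   plane 45 n(u,v,z) [0.007 1.    0.025] tilt of z in uz deg 74.7 c hx,v,hz [ 14.6 206.6  61. ]
```

```bash
python3 -m inch '[[[-0.5,0.3,-0.1],0],[[0.3,0.45,-0.1],0],[[0,0,0],0],[[0,0,0],0]]'; python3 -c "
from h import *
go(536.2,153.9,105.6,82)
heldview((550,149),105,125,'r4')"
```

```text
clock: 27.75
position: [0.5347, 0.1531, 0.1066]
orientation: [-1.115, 1.26, 1.093]
force: [-0.1, -0.3, -1.7]
opening: 0.0402
t 27.75 cur [534.7 153.1 106.6] phi 82.0 open 40.2 F [-0.1 -0.3 -1.7] tiltx [ 0.017 -0.003 -1.   ]
[[[0.1,-0.13,0.1],np.float64(0.0)]]
wrist 1842 hx [-16.9  -9.7  20.7] v [206.2 226.5 246.9] hz [ 92.8 102.3 126.2]
   plane 1584 n(u,v,z) [-0.447 -0.006  0.894] tilt of z in uz deg 116.6 c hx,v,hz [ -7.6 226.6 102.2]
   plane 92 n(u,v,z) [-0.366  0.108  0.924] tilt of z in uz deg 111.6 c hx,v,hz [ -6.  227.4 101.8]
scene 350 hx [-14.1  17.5  66.6] v [209.1 246.1 263. ] hz [ 21.4  40.5 124. ]
   plane 192 n(u,v,z) [0.015 1.    0.002] tilt of z in uz deg 6.0 c hx,v,hz [  6.1 246.6  47.8]
   plane 124 n(u,v,z) [0.9   0.016 0.435] tilt of z in uz deg 25.8 c hx,v,hz [ 19.6 227.4  36.6]
side 216 hx [-15.3  13.2  34. ] v [166.9 207.1 238.1] hz [ 24.9  64.9 176.2]
   plane 85 n(u,v,z) [ 0.001 -1.     0.029] tilt of z in uz deg 89.0 c hx,v,hz [  9.2 206.5  69.3]
   plane 43 n(u,v,z) [ 0.895 -0.011  0.445] tilt of z in uz deg 26.4 c hx,v,hz [ 18.9 220.5  46.4]
```

```bash
python3 -m inch '[[[0.8,-0.45,0.05],0],[[0.7,-0.4,0],0],[[0,0,0],0],[[0,0,0],0]]'; python3 -c "
from h import *
go(543.6,152,91,82)
heldview((555,149),105,125,'r5')"
```

```text
clock: 28.4
position: [0.5441, 0.1525, 0.0906]
orientation: [-1.114, 1.261, 1.094]
force: [-2.0, 0.6, 4.1]
opening: 0.0399
t 28.4 cur [544.1 152.5  90.6] phi 82.0 open 39.9 F [-2.   0.6  4.1] tiltx [ 0.016 -0.002 -1.   ]
[[[-0.05,0.04,-0.06],np.float64(-0.0)]]
wrist 1769 hx [-17.8 -10.5  20.1] v [206.8 227.2 247.5] hz [ 72.6  84.4 109.4]
   plane 1502 n(u,v,z) [-0.47  -0.003  0.883] tilt of z in uz deg 118.1 c hx,v,hz [ -9.  227.2  84.3]
   plane 93 n(u,v,z) [-0.477 -0.002  0.879] tilt of z in uz deg 118.5 c hx,v,hz [ -4.  228.3 107.6]
scene 200 hx [-12.6  18.8  64.7] v [208.9 246.5 277.3] hz [ 11.8  34.7 101.4]
   plane 101 n(u,v,z) [-0.053 -0.999  0.01 ] tilt of z in uz deg 169.4 c hx,v,hz [  8.5 247.3  37.8]
   plane 72 n(u,v,z) [0.905 0.014 0.424] tilt of z in uz deg 25.1 c hx,v,hz [ 20.4 227.4  24.1]
side 124 hx [-12.   15.   22.6] v [161.5 208.1 238.5] hz [ 10.7  47.7 109.6]
   plane 51 n(u,v,z) [ 0.15  -0.984  0.098] tilt of z in uz deg 33.3 c hx,v,hz [ 13.6 207.9  49.3]
   plane 30 n(u,v,z) [ 0.887 -0.15   0.437] tilt of z in uz deg 26.2 c hx,v,hz [ 18.5 219.6  38.8]
```

```bash
python3 -m inch '[[[0,0,0],0],[[0,0,0],0],[[0,0,0],0]]' 0.43 10; python3 -c "
from h import *
heldview((555,149),105,125,'r6')"|grep -v side
```

```text
clock: 28.92
position: [0.5449, 0.1524, 0.0913]
orientation: [-1.115, 1.259, 1.092]
force: [-0.3, -0.1, 0.7]
opening: 0.0495
wrist 1942 hx [-25.8  -3.2   7.7] v [207.6 234.  246.4] hz [ 82.3  85.4 142.8]
   plane 1632 n(u,v,z) [-0.581 -0.003  0.814] tilt of z in uz deg 125.5 c hx,v,hz [ -6.7 227.3  85. ]
   plane 127 n(u,v,z) [-0.614  0.007  0.789] tilt of z in uz deg 127.9 c hx,v,hz [ -2.  227.8  87.8]
scene 228 hx [-14.1  17.6  68.6] v [209.5 239.6 268.8] hz [ 12.   30.4 121.9]
   plane 135 n(u,v,z) [0.822 0.01  0.569] tilt of z in uz deg 34.7 c hx,v,hz [ 18.3 229.4  30.7]
   plane 68 n(u,v,z) [-0.027 -1.     0.003] tilt of z in uz deg 173.5 c hx,v,hz [  4.2 247.4  35.5]
   plane 48 n(u,v,z) [ 0.831 -0.068  0.552] tilt of z in uz deg 33.6 c hx,v,hz [ 15.7 217.5  41.4]
   plane 32 n(u,v,z) [0.304 0.926 0.223] tilt of z in uz deg 36.3 c hx,v,hz [  3.5 210.   57.3]
```

```bash
python3 -m inch '[[[-1.5,0.6,0],0],[[-4,1,0],0],[[-5,0,0],0],[[0,0,0],0]]'; python3 -c "
from h import *
heldview((555,149),105,125,'r7')
go(479,-341,195,82)"
```

```text
clock: 29.58
position: [0.5255, 0.1552, 0.2015]
orientation: [-1.115, 1.259, 1.092]
force: [0.3, 0.9, -1.2]
opening: 0.0496
wrist 1115 hx [-24.8   3.9  19. ] v [207.4 226.5 246.4] hz [ 13.5  85.5 108.7]
   plane 733 n(u,v,z) [-0.562  0.002  0.827] tilt of z in uz deg 124.2 c hx,v,hz [ -1.4 226.9  85.5]
   plane 201 n(u,v,z) [0.816 0.004 0.578] tilt of z in uz deg 35.3 c hx,v,hz [ 15.3 226.9  54.6]
scene 593 hx [-18.    9.2  20.2] v [211.1 243.6 248.6] hz [12.3 65.3 93. ]
   plane 256 n(u,v,z) [0.017 1.    0.016] tilt of z in uz deg 43.0 c hx,v,hz [  1.2 247.3  55.4]
   plane 171 n(u,v,z) [0.819 0.006 0.574] tilt of z in uz deg 35.1 c hx,v,hz [ 16.8 228.4  46.1]
side 227 hx [-17.1   9.6  22.9] v [159.1 209.6 240.9] hz [ 11.   72.4 109.4]
   plane 78 n(u,v,z) [ 0.826 -0.033  0.563] tilt of z in uz deg 34.3 c hx,v,hz [ 14.3 217.2  57.4]
   plane 60 n(u,v,z) [0.371 0.896 0.243] tilt of z in uz deg 33.3 c hx,v,hz [  3.4 208.   66. ]
t 29.73 cur [522.2 154.5 195.2] phi 82.0 open 49.5 F [ 0.3  0.5 -0.7] tiltx [ 0.009 -0.004 -1.   ]
[[[0.02,-0.29,-5.52],np.float64(-0.0)],[[0.02,-0.29,-5.52],np.float64(-0.0)],[[0.02,-0.29,-5.52],np.float64(-0.0)],[[0.02,-0.29,-5.52],np.float64(-0.0)],[[0.02,-0.29,-5.52],np.float64(-0.0)],[[0.02,-0.29,-5.52],np.float64(-0.0)],[[0.02,-0.29,-5.52],np.float64(-0.0)],[[0.02,-0.29,-5.52],np.float64(-0.0)],[[0.02,-0.29,-5.52],np.float64(-0.0)]]
```

View pics/r7_side.png

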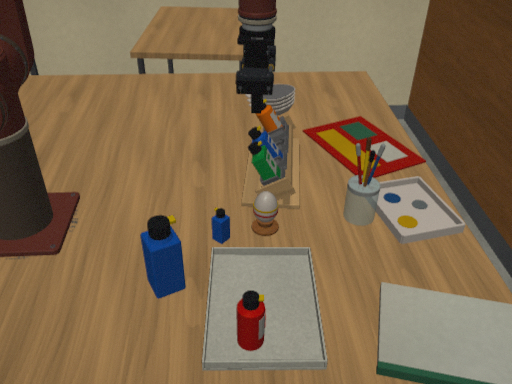

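```bash
python3 -m inch '[[[-0.1,-0.3,-5.5],0],[[-0.1,-0.3,-5.5],0],[[0,-0.3,-5.5],0],[[0,-0.3,-5.5],0],[[0,-0.3,-5.5],0],[[0,-0.3,-5.5],0],[[0,-0.3,-5.5],0],[[0,-0.3,-5.5],0]]' 0; python3 -m inch '[[[0,-0.3,-3.8],0.5],[[0,0,0],0],[[0,0,0],0]]';python3 -c "
from h import *
s=telemetry.sense();f=optics.grab_frame('wrist')
blobs(s,f,(.478,-.342))
save(f['img'],'w4.png')
go(479,-341,195,84)"
```

```text
clock: 30.72
position: [0.4769, -0.2908, 0.1844]
orientation: [-1.103, 1.274, 1.122]
force: [0.9, 0.4, 0.0]
opening: 0.0869
clock: 31.1
position: [0.471, -0.3313, 0.1786]
orientation: [-1.084, 1.281, 1.119]
force: [-0.3, -0.2, -1.0]
opening: 0.0871
cap 718 circ [ 476.8 -339.3] 12.7 mean [ 476.4 -339.1] rect ((477.1512756347656, -339.0452880859375), (23.932268142700195, 24.544103622436523), 80.1453628540039) z 111.0
lip 90 circ [ 493.5 -340.8] 5.8 mean [ 493.8 -340.8] rect ((493.6619873046875, -340.8475036621094), (9.35373592376709, 7.42841100692749), 81.43404388427734) z 110.2
top 983 circ [ 477.  -339.3] 22.4 mean [ 469.5 -337.6] rect ((475.4230651855469, -338.7578125), (43.58309555053711, 40.49901580810547), 76.01787567138672) z 89.1
t 31.15 cur [ 471.  -331.2  178.6] phi 81.6 open 87.3 F [-1.   0.5 -0.2] tiltx [-0.019  0.011 -1.   ]
[[[-1.66,-0.9,-0.84],np.float64(-2.4)]]
```

View pics/w4.png

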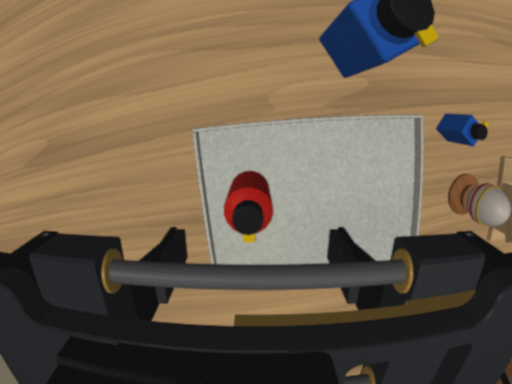

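```bash
python3 -m inch '[[[2.5,-0.7,-0.7],-1.8],[[3.5,0,0],0],[[0,0,0],0],[[0,0,0],0]]'; python3 -c "
from h import *
go(477,-339.3,56,83.5)"
```

```text
clock: 31.65
position: [0.4778, -0.3338, 0.1185]
orientation: [-1.114, 1.264, 1.148]
force: [0.5, -0.2, 1.2]
opening: 0.0872
t 31.65 cur [ 477.8 -333.8  118.5] phi 83.9 open 87.2 F [ 0.5 -0.2  1.2] tiltx [-0.018  0.011 -1.   ]
[[[3.12,-0.05,-0.3],np.float64(0.2)],[[3.12,-0.05,-0.3],np.float64(0.2)]]
```

```bash
python3 -m inch '[[[2.9,-0.1,-0.5],0.2],[[2.9,0,0],0],[[0,0,0],0],[[0,0,0],0]]'; python3 -c "
from h import *
go(477,-339.3,56,83.5)"
```

```text
clock: 32.15
position: [0.482, -0.3403, 0.0678]
orientation: [-1.123, 1.263, 1.137]
force: [0.3, -0.3, 0.3]
opening: 0.0868
t 32.15 cur [ 482.  -340.3   67.8] phi 83.8 open 86.8 F [ 0.3 -0.3  0.3] tiltx [-0.009  0.003 -1.   ]
[[[1.19,0.49,0.04],np.float64(0.3)]]
```

```bash
python3 -m inch '[[[1.1,0.5,0],0.3],[[0,0,0],0],[[0,0,0],0]]'; python3 -c "
from h import *
go(477,-339.3,56,83.5)"
```

```text
clock: 32.52
position: [0.4781, -0.341, 0.0596]
orientation: [-1.123, 1.265, 1.129]
force: [-0.1, -0.3, 0.7]
opening: 0.0867
t 32.52 cur [ 478.1 -341.    59.6] phi 83.5 open 86.7 F [-0.1 -0.3  0.7] tiltx [-0.005 -0.    -1.   ]
[[[0.36,0.13,0.15],np.float64(-0.0)]]
```

```bash
python3 -m inch '[[[0.3,0.1,0],0],[[0,0,0],0],[[0,0,0],0],[[0,0,0],0],[[0,0,0],0],[[0,0,0],0]]' 1 12; python3 -m inch '[[[-2,0,0],0],[[-4.5,0,0],0],[[-5,0,0],0],[[-5,0,0],0],[[0,0,0],0]]'; python3 -c "
from h import *
go(583,222,228,82)"
```

```text
clock: 33.28
position: [0.4772, -0.3409, 0.0567]
orientation: [-1.123, 1.265, 1.129]
force: [-0.6, 0.3, -0.6]
opening: 0.0462
clock: 33.9
position: [0.4775, -0.3404, 0.2304]
orientation: [-1.123, 1.265, 1.129]
force: [-0.1, -0.2, -2.4]
opening: 0.0454
t 33.9 cur [ 477.5 -340.4  230.4] phi 83.5 open 45.4 F [-0.1 -0.2 -2.4] tiltx [-0.006  0.    -1.   ]
[[[0.02,-0.41,5.71],np.float64(0.1)],[[0.02,-0.4,5.71],np.float64(0.1)],[[0.02,-0.38,5.71],np.float64(0.1)],[[0.02,-0.37,5.71],np.float64(0.1)],[[0.02,-0.35,5.71],np.float64(0.1)],[[0.02,-0.34,5.71],np.float64(0.1)],[[0.02,-0.32,5.71],np.float64(0.1)],[[0.02,-0.31,5.71],np.float64(0.1)],[[0.02,-0.29,5.71],np.float64(0.1)],[[0.02,-0.28,5.72],np.float64(0.1)]]
```

```bash
python3 -m inch '[[[0,-0.4,5.7],0],[[0,-0.4,5.7],0],[[0,-0.4,5.7],0],[[0,-0.4,5.7],0],[[0,-0.4,5.7],0],[[0,-0.4,5.7],0],[[0,-0.3,5.7],0],[[0,-0.3,5.7],0]]'; python3 -c "
from h import *
go(582,222.3,215,82)"
```

```text
clock: 34.9
position: [0.5577, 0.1188, 0.2275]
orientation: [-1.114, 1.273, 1.125]
force: [2.0, -0.6, -2.2]
opening: 0.046
t 34.9 cur [557.7 118.8 227.5] phi 83.0 open 46.0 F [ 2.  -0.6 -2.2] tiltx [-0.01 -0.   -1.  ]
[[[0.61,-0.58,5.29],np.float64(0.5)],[[0.61,-0.54,5.29],np.float64(0.5)]]
```

```bash
python3 -m inch '[[[0.4,-0.6,5],0.5],[[0.4,-0.5,4.6],0.5],[[0,0,0],0],[[0,0,0],0]]'; python3 -c "
from h import *
go(582,222.3,150,82)"
```

```text
clock: 35.4
position: [0.5777, 0.2194, 0.216]
orientation: [-1.104, 1.283, 1.12]
force: [0.4, -0.0, -2.4]
opening: 0.0457
t 35.4 cur [577.7 219.4 216. ] phi 82.3 open 45.7 F [ 0.4 -0.  -2.4] tiltx [-0.016 -0.002 -1.   ]
[[[3.29,-0.24,0.18],np.float64(0.2)],[[3.29,-0.24,0.19],np.float64(0.2)]]
```

```bash
python3 -m inch '[[[3.3,-0.4,0.2],0.2],[[3.3,0,0.2],0],[[0,0,0],0],[[0,0,0],0]]'; python3 -c "
from h import *
go(582,222.3,121,82)
heldview((582,222),172,6,'s1')"
```

```text
clock: 35.9
position: [0.5819, 0.2181, 0.1508]
orientation: [-1.099, 1.286, 1.112]
force: [0.5, -0.2, -1.6]
opening: 0.0457
t 35.9 cur [581.9 218.1 150.8] phi 81.8 open 45.7 F [ 0.5 -0.2 -1.6] tiltx [-0.014 -0.002 -1.   ]
[[[2.98,0.01,0.43],np.float64(-0.2)]]
wrist 4761 hx [ 9.8 47.3 77.1] v [276.4 297.6 318.4] hz [ 62.4 122.2 137.1]
   plane 1644 n(u,v,z) [-0.987  0.158  0.022] tilt of z in uz deg 178.7 c hx,v,hz [ 34.6 300.5 106.4]
   plane 1057 n(u,v,z) [-0.367 -0.087  0.926] tilt of z in uz deg 111.6 c hx,v,hz [ 55.4 294.1 128.6]
scene 6408 hx [ 49.7 252.9 284.5] v [234.6 316.9 369. ] hz [ 60.9 402.9 469.1]
   plane 1815 n(u,v,z) [0.685 0.237 0.689] tilt of z in uz deg 45.1 c hx,v,hz [262.7 314.6 399.4]
   plane 888 n(u,v,z) [0.205 0.089 0.975] tilt of z in uz deg 78.1 c hx,v,hz [250.1 305.4 418.3]
side 945 hx [ 13.5 151.4 209.6] v [257.9 270.9 292.4] hz [ 42.4 280.  333.2]
   plane 239 n(u,v,z) [-0.239  0.97   0.052] tilt of z in uz deg 167.7 c hx,v,hz [126.9 268.7 211.1]
   plane 187 n(u,v,z) [0.519 0.853 0.053] tilt of z in uz deg 5.9 c hx,v,hz [101.2 271.8 206. ]
```

```bash
sed -i "s/&(Q\[...,2\]>.03)$/\&(Q[...,2]>.03)\&(Q[...,2]<.215)/; s/<.08)&/<.065)\&/" h.py; grep -n "215" h.py; python3 -m inch '[[[1.2,0,0.4],-0.2],[[1.2,0,0],0],[[0,0,0],0],[[0,0,0],0]]' - 10; python3 -c "
from h import *
go(582,222.3,121,82)"
```

```text
60:        m=hmask&(hs[...,1]>130)&(np.hypot(Q[...,0]-c[0],Q[...,1]-c[1])<.065)&(Q[...,2]>.03)&(Q[...,2]<.215)
clock: 36.55
position: [0.5829, 0.2232, 0.1267]
orientation: [-1.103, 1.282, 1.114]
force: [-0.1, -0.1, -1.5]
opening: 0.0458
t 36.55 cur [582.9 223.2 126.7] phi 82.1 open 45.8 F [-0.1 -0.1 -1.5] tiltx [-0.012 -0.002 -1.   ]
[[[0.57,0.07,-0.1],np.float64(0.1)]]
```

```bash
python3 -m inch '[[[0.6,0.1,-0.1],0],[[0.2,0,0],0],[[0,0,0],0],[[0.2,0.5,0],0],[[0.25,0.55,0],0],[[0.25,0.55,0],0],[[0.25,0.55,0],0],[[0,0,0],0]]'; python3 -c "
from h import *
go(582,222.3,121,82)
heldview((565,224),172,6,'s2')"
```

```text
clock: 37.55
position: [0.5596, 0.226, 0.1108]
orientation: [-1.104, 1.278, 1.113]
force: [-0.3, -0.3, -3.4]
opening: 0.0461
t 37.55 cur [559.6 226.  110.8] phi 82.1 open 46.1 F [-0.3 -0.3 -3.4] tiltx [-0.008 -0.    -1.   ]
[[[-1.04,-2.26,-0.06],np.float64(0.1)]]
wrist 2848 hx [-13.7   9.7  39. ] v [279.8 302.1 323.8] hz [ 45.9 103.7 140.1]
   plane 1315 n(u,v,z) [-0.398 -0.005  0.917] tilt of z in uz deg 113.5 c hx,v,hz [  9.6 302.  103.9]
   plane 517 n(u,v,z) [-0.174  0.077  0.982] tilt of z in uz deg 100.0 c hx,v,hz [ 14.8 304.6 103.8]
scene 256 hx [ 1.2 24.4 85.2] v [279.5 316.5 334.9] hz [ 16.9  35.3 145.8]
   plane 92 n(u,v,z) [0.774 0.549 0.314] tilt of z in uz deg 22.1 c hx,v,hz [ 25.  313.7  36.1]
   plane 61 n(u,v,z) [-0.126 -0.991  0.041] tilt of z in uz deg 162.0 c hx,v,hz [ 13.4 324.1  40.5]
side 220 hx [-1.4 15.2 40.2] v [266.9 282.  302.7] hz [ 18.3  60.2 106.5]
   plane 70 n(u,v,z) [ 0.155 -0.98   0.126] tilt of z in uz deg 39.1 c hx,v,hz [ 16.6 280.7  57.5]
   plane 44 n(u,v,z) [ 0.635 -0.747  0.196] tilt of z in uz deg 17.1 c hx,v,hz [ 21.3 283.   57.2]
```

```bash
python3 -m inch '[[[0.3,0.45,0],0],[[0.3,0.4,0],0],[[0,0,0],0]]'; python3 -c "
from h import *
go(582,222.3,121,82)
heldview((560,224),172,6,'s3')
g=cv2.imread('pics/s3_side.png')[80:210,210:320];cv2.imwrite('pics/p20.png',cv2.resize(g,None,fx=4.5,fy=4.5,interpolation=cv2.INTER_CUBIC))"
```

```text
clock: 38.08
position: [0.5529, 0.227, 0.1057]
orientation: [-1.105, 1.275, 1.11]
force: [1.0, 0.3, -2.1]
opening: 0.0456
t 38.08 cur [552.9 227.  105.7] phi 82.1 open 45.6 F [ 1.   0.3 -2.1] tiltx [-0.005 -0.    -1.   ]
[[[-1.55,-2.94,-0.06],np.float64(0.1)]]
wrist 2565 hx [-12.4   1.2  30.9] v [279.3 301.7 324.2] hz [ 78.5 102.2 155.3]
   plane 1296 n(u,v,z) [-0.319  0.027  0.947] tilt of z in uz deg 108.6 c hx,v,hz [  3.  302.6 101.2]
   plane 674 n(u,v,z) [-0.32   0.026  0.947] tilt of z in uz deg 108.7 c hx,v,hz [  2.9 304.5 103.8]
scene 277 hx [-3.1 19.6 77.9] v [279.4 315.4 354.4] hz [ 14.9  36.6 147.4]
   plane 101 n(u,v,z) [0.779 0.549 0.303] tilt of z in uz deg 21.3 c hx,v,hz [ 18.6 313.9  36. ]
   plane 55 n(u,v,z) [0.128 0.991 0.044] tilt of z in uz deg 18.9 c hx,v,hz [  6.5 324.2  40.9]
side 151 hx [-7.  11.9 30.7] v [264.4 282.9 299. ] hz [ 23.3  60.7 109.3]
   plane 59 n(u,v,z) [ 0.703 -0.676  0.223] tilt of z in uz deg 17.6 c hx,v,hz [ 15.3 284.5  53.1]
   plane 30 n(u,v,z) [ 0.515 -0.67   0.535] tilt of z in uz deg 46.1 c hx,v,hz [  4.9 283.4  63.8]
```

View pics/p20.png

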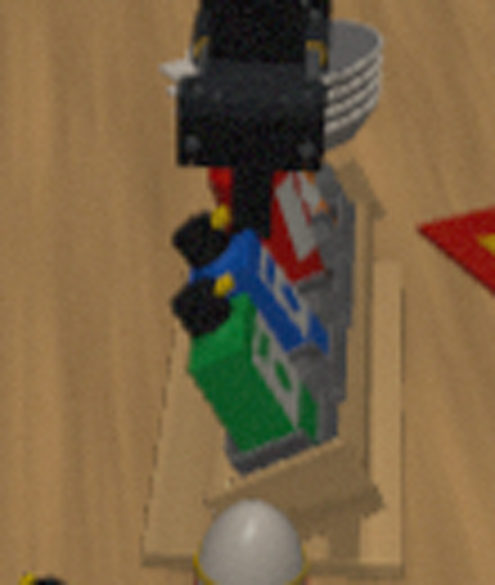

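View pics/s3_scene.png

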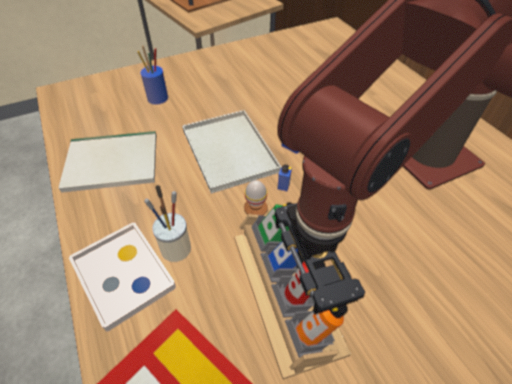

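```bash
python3 -m inch '[[[0.5,-0.4,0],0],[[0.5,-0.3,0],0],[[0,0,0],0]]'; python3 -c "
from h import *
go(582,222.3,121,82)
heldview((565,224),172,6,'s4')"
```

```text
clock: 38.6
position: [0.5593, 0.2263, 0.0952]
orientation: [-1.103, 1.277, 1.112]
force: [-0.6, 0.5, 2.0]
opening: 0.0458
t 38.6 cur [559.3 226.3  95.2] phi 82.1 open 45.8 F [-0.6  0.5  2. ] tiltx [-0.008  0.    -1.   ]
[[[-2.6,-2.28,-0.09],np.float64(0.1)]]
wrist 2557 hx [-10.2   1.1  30.3] v [279.5 301.9 324.6] hz [ 79.   90.6 143.5]
   plane 1389 n(u,v,z) [-0.324  0.001  0.946] tilt of z in uz deg 108.9 c hx,v,hz [  3.3 302.4  89.7]
   plane 608 n(u,v,z) [-0.318  0.001  0.948] tilt of z in uz deg 108.5 c hx,v,hz [  2.9 302.3  92.3]
scene 191 hx [-2.8 21.8 79.5] v [282.1 312.7 332.8] hz [ 10.4  32.2 135.3]
   plane 70 n(u,v,z) [0.798 0.487 0.355] tilt of z in uz deg 24.0 c hx,v,hz [ 21.7 310.7  29.9]
   plane 43 n(u,v,z) [0.164 0.986 0.033] tilt of z in uz deg 11.5 c hx,v,hz [ 12.1 323.5  36.8]
side 116 hx [-7.9 11.7 30.8] v [264.7 283.  306.8] hz [18.  60.6 97.2]
   plane 39 n(u,v,z) [ 0.024 -0.985  0.171] tilt of z in uz deg 82.0 c hx,v,hz [ 11.4 281.9  61.9]
   plane 25 n(u,v,z) [ 0.058 -0.985  0.163] tilt of z in uz deg 70.3 c hx,v,hz [  8.2 285.6  58. ]
```

```bash
python3 -m inch '[[[0.4,0.4,0],0],[[0.4,0.45,0],0],[[0,0,0],0]]'; python3 -c "
from h import *
go(582,222.3,121,82)
heldview((560,224),172,6,'s5')
g=cv2.imread('pics/s5_side.png')[80:210,210:320];cv2.imwrite('pics/p21.png',cv2.resize(g,None,fx=4.5,fy=4.5,interpolation=cv2.INTER_CUBIC))"
```

```text
clock: 39.12
position: [0.5517, 0.2274, 0.0875]
orientation: [-1.105, 1.274, 1.109]
force: [-0.8, -0.6, -0.7]
opening: 0.045
t 39.12 cur [551.7 227.4  87.5] phi 82.1 open 45.0 F [-0.8 -0.6 -0.7] tiltx [-0.003  0.    -1.   ]
[[[-3.36,-3.06,-0.08],np.float64(0.1)]]
wrist 2041 hx [-23.9 -11.   18.4] v [278.7 301.8 325.7] hz [ 63.8  86.1 141.3]
   plane 1292 n(u,v,z) [-0.513 -0.014  0.858] tilt of z in uz deg 120.9 c hx,v,hz [-11.5 302.3  86. ]
   plane 348 n(u,v,z) [-0.43   0.097  0.898] tilt of z in uz deg 115.6 c hx,v,hz [ -6.4 301.3  86.5]
scene 227 hx [-2.6 18.8 67.4] v [284.  308.9 354.4] hz [  8.2  26.2 131.8]
   plane 96 n(u,v,z) [0.733 0.52  0.439] tilt of z in uz deg 30.9 c hx,v,hz [ 16.7 311.1  32.1]
   plane 48 n(u,v,z) [ 0.823 -0.339  0.455] tilt of z in uz deg 28.9 c hx,v,hz [ 19.3 295.9  35.6]
side 64 hx [-18.8   7.8  26.3] v [266.7 283.8 303.4] hz [19.5 50.8 94.2]
   plane 29 n(u,v,z) [0.369 0.915 0.162] tilt of z in uz deg 23.7 c hx,v,hz [  1.6 284.8  54. ]
```

View pics/p21.png

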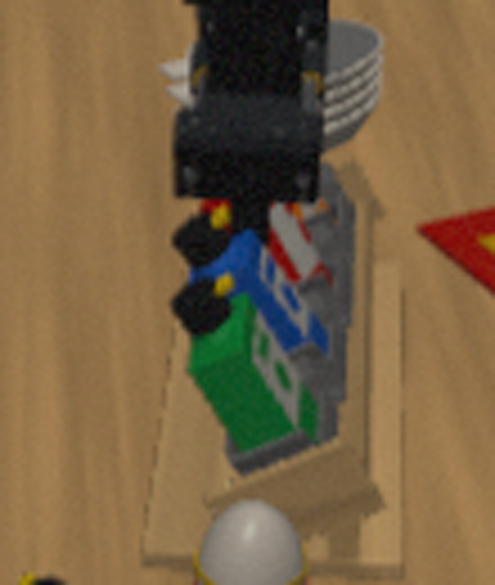

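```bash
python3 -m inch '[[[0,0,0],0],[[0,0,0],0],[[0,0,0],0]]' 0.37 10; python3 -c "
from h import *
heldview((560,224),172,6,'s6')"
```

```text
clock: 39.65
position: [0.5521, 0.2275, 0.0879]
orientation: [-1.105, 1.274, 1.109]
force: [0.3, -0.6, 0.2]
opening: 0.0546
wrist 1954 hx [-24.9 -10.9  17.6] v [275.2 302.  324.2] hz [ 51.   85.7 141.2]
   plane 1268 n(u,v,z) [-0.545 -0.018  0.838] tilt of z in uz deg 123.0 c hx,v,hz [-12.1 301.8  85.7]
   plane 306 n(u,v,z) [-0.52   0.11   0.847] tilt of z in uz deg 121.5 c hx,v,hz [ -8.7 306.5  85.7]
scene 242 hx [-4.  18.6 69.4] v [285.9 308.9 353.2] hz [  8.5  28.9 133.3]
   plane 91 n(u,v,z) [0.725 0.485 0.488] tilt of z in uz deg 33.9 c hx,v,hz [ 17.2 309.5  32.6]
   plane 58 n(u,v,z) [ 0.835 -0.256  0.487] tilt of z in uz deg 30.3 c hx,v,hz [ 19.4 298.8  38.2]
side 56 hx [-18.9   7.3  25.2] v [263.6 283.9 306.6] hz [17.2 48.5 92.2]
   plane 27 n(u,v,z) [ 0.753 -0.537  0.38 ] tilt of z in uz deg 26.8 c hx,v,hz [ 10.9 287.9  43.2]
```

Released. Retreating up along the holder axis, then checking all three bottles.

```bash
python3 -m inch '[[[-1.5,0.6,0],0],[[-4,1,0],0],[[-5,2,0],0],[[-3,4,0],0],[[0,5,0],0],[[0,0,0],0]]'; python3 -c "
from h import *
for c,a,b,n in(((560,224),172,6,'z1'),((555,149),105,125,'z2'),((550,80),50,80,'z3')):
    print(n);heldview(c,a,b,n)
g=cv2.imread('pics/z3_side.png')[80:210,210:320];h=cv2.imread('pics/z3_scene.png')[200:330,230:350]
cv2.imwrite('pics/fin.png',np.hstack([cv2.resize(g,(400,473),interpolation=cv2.INTER_CUBIC),cv2.resize(h,(400,473),interpolation=cv2.INTER_CUBIC)]))
go(0,0,0)"|grep -v '\[\[\['
```

```text
clock: 40.55
position: [0.4236, 0.2457, 0.2334]
orientation: [-1.104, 1.269, 1.108]
force: [0.2, -0.2, -0.5]
opening: 0.0546
z1
wrist 346 hx [-8.3  3.  16.3] v [279.5 294.6 323.7] hz [ 81.4  86.1 108.2]
   plane 202 n(u,v,z) [-0.422  0.004  0.906] tilt of z in uz deg 115.0 c hx,v,hz [  4.1 303.5  85.8]
   plane 68 n(u,v,z) [-0.296 -0.579  0.759] tilt of z in uz deg 111.3 c hx,v,hz [ -0.4 290.3  89.8]
scene 571 hx [-13.   11.3  22.2] v [285.9 313.9 325.7] hz [ 8.8 75.2 93.2]
   plane 166 n(u,v,z) [0.364 0.907 0.211] tilt of z in uz deg 30.1 c hx,v,hz [  6.5 322.8  53.7]
   plane 112 n(u,v,z) [0.824 0.303 0.478] tilt of z in uz deg 30.1 c hx,v,hz [ 19.  306.7  49.5]
side 176 hx [-16.4   7.2  24.4] v [275.  284.9 307.9] hz [21.4 76.6 93. ]
   plane 53 n(u,v,z) [ 0.605 -0.735  0.307] tilt of z in uz deg 26.9 c hx,v,hz [  9.9 285.6  65.8]
   plane 37 n(u,v,z) [ 0.612 -0.73   0.303] tilt of z in uz deg 26.3 c hx,v,hz [  6.3 286.4  75.2]
z2
wrist 186 hx [-5.6  4.7 14.1] v [239.9 246.7 247.9] hz [19.2 82.4 87.4]
   plane 130 n(u,v,z) [ 0.021 -1.     0.006] tilt of z in uz deg 16.5 c hx,v,hz 
[... 612 characters left out ...]
 in uz deg 35.2 c hx,v,hz [ 14.5 222.2  54.9]
z3
wrist few 0
scene 438 hx [-11.7   9.4  15.4] v [133.3 174.1 185.6] hz [11.3 73.7 89.6]
   plane 161 n(u,v,z) [0.024 0.999 0.027] tilt of z in uz deg 48.3 c hx,v,hz [  1.2 183.9  57.7]
   plane 142 n(u,v,z) [ 0.86  -0.016  0.511] tilt of z in uz deg 30.7 c hx,v,hz [ 13.3 156.4  49.7]
side 436 hx [-17.1   2.2  13.5] v [124.  129.1 176.2] hz [10.7 64.4 89.6]
   plane 185 n(u,v,z) [0.014 1.    0.023] tilt of z in uz deg 57.6 c hx,v,hz [ -1.9 128.1  56.1]
   plane 81 n(u,v,z) [ 0.853 -0.046  0.52 ] tilt of z in uz deg 31.4 c hx,v,hz [ 11.4 153.5  54.9]
t 41.0 cur [426.5 244.8 231.5] phi 81.8 open 55.2 F [ 0.9 -0.9 -0.3] tiltx [-0.002  0.002 -1.   ]
```

View pics/fin.png

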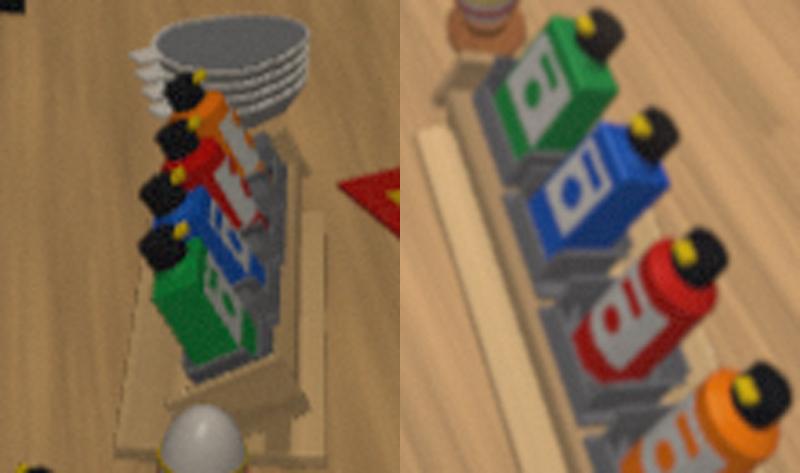

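```bash
python3 - <<'E'
from h import *
a=np.radians(8);ya=np.array([np.sin(a),np.cos(a)])
for cam_ in('scene','side'):
    f=optics.grab_frame(cam_);Q=pts(f);hs=cv2.cvtColor(f['img'],cv2.COLOR_RGB2HSV).astype(int)
    V=Q[...,:2]@ya*1000
    for n,v0 in(('flat',155.5),('sq',228),('rnd',302.5),('orange',376)):
        near=(abs(V-v0)<34)&(Q[...,2]>.06)&(Q[...,2]<.16)&(Q[...,0]>.48)&(Q[...,0]<.64)
        yel=near&(hs[...,0]>20)&(hs[...,0]<34)&(hs[...,1]>150)&(hs[...,2]>110)
        cap=near&(hs[...,2]<70)&(hs[...,1]<130)&(Q[...,2]>.115)
        wh=near&(hs[...,1]<60)&(hs[...,2]>100)&(Q[...,2]>.075)&(Q[...,2]<.13)
        r=lambda m:(m.sum(),np.percentile(V[m],[5,50,95]).round(1)) if m.sum()>5 else m.sum()
        print(cam_,n,'lip',r(yel),'cap',r(cap),'label',r(wh))
E
```

```text
scene flat lip (np.int64(22), array([150.8, 156.5, 161.7])) cap (np.int64(102), array([151.7, 164. , 169.8])) label (np.int64(280), array([133.8, 158.5, 179.4]))
scene sq lip (np.int64(27), array([222.9, 228.9, 232.9])) cap (np.int64(103), array([221.4, 234.5, 241. ])) label (np.int64(235), array([210.1, 229.2, 246.9]))
scene rnd lip (np.int64(33), array([298.7, 303.1, 308.2])) cap (np.int64(118), array([295. , 309. , 314.9])) label (np.int64(248), array([289.2, 312.2, 320.4]))
scene orange lip (np.int64(42), array([369.5, 375.8, 381. ])) cap (np.int64(141), array([367.8, 380.2, 387.9])) label (np.int64(286), array([360. , 383.9, 393.1]))
side flat lip (np.int64(9), array([148.5, 151. , 155.9])) cap (np.int64(105), array([141. , 144.8, 158.2])) label (np.int64(62), array([132.5, 147.7, 174.5]))
side sq lip (np.int64(10), array([219.5, 222.2, 226.8])) cap (np.int64(91), array([212.6, 216.5, 227.8])) label (np.int64(42), array([209.9, 220.9, 237.4]))
side rnd lip (np.int64(8), array([294.3, 297. , 301.2])) cap (np.int64(79), array([286.8, 291.6, 301.5])) label (np.int64(71), array([283.6, 290. , 299.4]))
side orange lip (np.int64(8), array([369.4, 372.8, 377.5])) cap (np.int64(76), array([359.7, 365.1, 377.5])) label (np.int64(66), array([356.2, 362.6, 370.9]))
```

```bash
python3 -c "
from cell import order,telemetry
print(telemetry.sense()['clock']);print(order.hand_in())"
```

```text
41.1
the job is handed in; nothing more can be done
None
```

I moved all three bottles from the tray into the holders of their shapes and handed the job in at 41.1 s. I tilted each one in the jaws against the holder lip. The green one over-tilted and caught on its lip twice, so I straightened it against the back of its holder before it went in.

My last camera checks, against a 30° holder lean:

| Bottle | Lean (measured) | Position in its holder |
|---|---|---|
| Green | about 31° | on the floor, within 3 mm of the axis |
| Red | about 30° (scene camera; the side camera read 26–27° from few points) | on the floor, 3 mm towards the back wall |
| Blue | about 35°, leaning back about 5° more than the holder | about 4 mm towards the back wall, centre about 56 mm up |

- **Labels:** all three face out over the lip. I checked the red one's turn against the orange bottle's and it is within a few degrees.
- **Blue bottle:** it is the least well seated. By my measurements it is inside the limits (10° lean, 58 mm up), so I left it rather than risk a nudge.
- **Camera disagreement:** the wrist and fixed cameras differed by 2 to 3 mm on where the holders are.
- **Orange bottle, egg and jar:** the arm kept clear of all three and none looked disturbed in the pictures. I did not re-measure the egg or the jar.
- **Robot:** the open gripper was well clear of everything at the end.

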